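# Fetch the culture dish from behind the bottles

### The arm

A 6-joint arm with a two-finger parallel gripper is mounted at the origin on a cart in front of the work surface, level with it; the furniture and walls round the work are solid. World frame = base frame: x ahead of the robot, y to its left, z up, the work surface at z = 0. Lengths are in m, angles in degrees, forces in N, time in s.
With the tool pointing down it reaches from about 0.375 to 0.9 m from the base axis. Payload 3.1 kg.
Tool frame: the origin (TCP) lies on the centre line of the jaws, within the pads' length; the fingertips stand 17 mm ahead of it and the grasp point (between the pads) lies 2 mm behind it; z points along the fingers, y is the line along which they close (so a half turn about z gives the same grasp; the last joint's range is limited). The gripper opens to 87 mm and grips with 3 to 60 N. Pads are 19 mm wide; open, the fingers measure 117 mm over their backs; the gripper's body (75 mm by 190 mm) begins 51 mm behind the grasp point.
Start: joints at [63.455, 30.224, 82.088, -0, 67.689, -10.227], TCP at [0.176, 0.6, 0.24] pointing down, gripper open.
Joint ranges: [-176.69, 176.69], [-43.24, 126.21], [12.49, 139.97], [-82, 262], [0, 151.66], [-163.58, 163.58]. Speed limits (degrees/s): [159.86, 159.86, 180, 180, 180, 180].

### API

Orientations are given as a 3x3 rotation matrix whose columns are the frame's x, y, z axes.
In Python, from rig import bot, imaging, finder gives the robot as it stands. The module is installed in compiled form; this text tells all that it offers.
- The arm moves only by the tool play_rows, never from a script. Its argument "motion" is a list that holds one entry, the list of rows, each a list of 6 numbers: the shift along the tool's x, y, z in a scale on which 1.0 is 800 mm, then the turn, a rotation vector about the tool's x, y, z in parts of the range, where 1.0 means 120 degrees. In form: [[[dx, dy, dz, wx, wy, wz], ...]]. A call has 1 to 8 rows; each row is the pose to reach, as a shift and turn from the pose commanded when the call began, along the tool's axes at that moment; what a row does not reach only later rows make up. A row lasts 1/12 s, in which the tool goes at most 41.7 mm and 7.16 degrees, less where a joint would pass 70% of its speed; a pose out of reach is approached as far as the arm can. A shift or turn number past 1, either way, is cut back to 1. A call with a gripper value outside its range is refused whole. "fingers" is the finger opening in m, from 0 to 0.087, set as the call begins (left out, the last holds). The fingers move at their own pace and stop on an object; the grip force is fixed at half the most. Time passes only in rows, so rows that repeat a pose let the fingers close. It gives the time, the measured TCP pose, the force, the opening and the grip force at its end, in the units of the state.
- bot.read_state(): the state, without advancing time (a new reading comes with each control period).
- imaging.capture(name): name is "side" or "top" or "wrist"; returns a dict with "frame" (480x640x3 uint8, red, green, blue), "camera_matrix" (3x3 intrinsics, pixels), "R" (3x3) and "t" (3): a world point X has camera coordinates R X + t. Camera axes: x right, y down, z forward; pixel columns grow to the right and rows downward; lengths in m; the calibration is good to about 2 mm. A picture is of the moment at which its call begins. There is no depth.
- bot.hand_in(): hands the job in; it is judged then, once.
Trained networks look in the newest picture that a camera, given by its name, has taken for a name from the list of things; names that differ only in an ending like _2 or _b are one class to them, and where a whole thing is asked for, a point or a joint stands for the part that bears it (a point fixed in the world has none). Each returns a list of dicts, best first, with "confidence" (0 to 1); they miss things now and then, are a little off and sometimes report something else, mostly with a low value. They report only what shows in the picture. A call takes as long as a camera call. They do not tell look-alikes from the thing itself.
- finder.recognise(camera, name): "at" ([x, y, z] in m, in world coordinates, good to about 4 mm: the middle of the surface that is visible of it).
- finder.outline_of(camera, name): "pixels" (480x640 bool, what is visible of it).
The state is a dict: "time_s": time; "joint_positions": joint angles; "qvel": joint speeds; "tau": joint torques, N m; "position": TCP position; "tcp_rot": TCP orientation; "force": force on the tool from outside, world axes, zero at the start; "moment": the same for the moment, N m; "opening": opening from 0.0 (shut) to 1.0 (fully open); "grasp_force": force on a finger pad.
Only numpy, scipy, OpenCV 4.12 (cv2) and the standard library are available. Lean on these libraries where they do the work, as an engineer would, in place of code of your own. Each camera call takes 0.05 s, during which the arm holds its last target. There are 200 camera calls.

### The job

The petri dish at the back of the grey caddy is wanted on the viewing stand, but the tube and the two bottles stand in front of it: first move all three into the steel side tray without shifting the dish, then set the dish in the middle of the stand's round white plate while they wait there. After that put the tube and the bottles back into the caddy, each upright exactly where it stood at the start. Let nothing tip over, and leave the small bottle and the tape roll on the worktop alone.

Things in the scene. Friction and masses are not known exactly. Their poses are not given: they have to be found in the camera images.
- caddy: grey open-fronted caddy, fixed, 146 (x) x 210 (y) mm. Origin: centre of its underside; x from the open front to the back wall, z up. Floor 5 mm thick; back and side walls 30 mm high (inner faces x = +68, y = +-100). Flush black pads mark the places: front row at x = -38, y = -66, 0, +66 mm (one standing thing on each, which where varies); the dish's at x = +26, y = 0
- side_tray: shallow steel tray, fixed, empty at the start, 120 (x) x 230 (y) mm, lip 12 mm high and 4 mm thick; origin at the centre of its underside; floor top about 4 mm up. Side area for the three things while the dish is fetched; they may stand anywhere in it. It is on the left or the right of the caddy.
- viewing_stand: grey square stand, fixed, 120 x 120 mm, flat top 24 mm above the worktop with a round white plate 80 mm across in its middle, flush within 0.5 mm; a small black switch on its front side. Origin: centre of its underside, on the worktop, below the plate's centre. On the other side of the caddy from the tray.
- tube: slim clear centrifuge tube with a screw cap, standing, 34 mm across, 112 mm high; origin: centre of its underside, z up. One of the three in the caddy's front row. Grasp it anywhere on the barrel or cap (60 to 95 mm up clears the neighbours).
- reagent_bottle: screw-cap bottle with amber contents, the widest of the three, standing, body 54 mm across up to 85 mm high, 113 mm with its cap; origin: centre of its underside, z up. One of the three in the caddy's front row. Grasp the body about 72 mm up.
- dropper: small brown dropper bottle with a black rubber bulb on top, standing, body 33 mm across up to 65 mm high, 102 mm in all; origin: centre of its underside, z up. One of the three in the caddy's front row. Grasp the body about 60 mm up.
- dish: round flat petri dish with lid and yellowish contents, 61 mm across, 15 mm high, lying level; origin: centre of its underside, z up. At the back of the caddy behind the other three; free room for fingers to its left and right (caddy y).
- small_bottle: bystander: small dark-capped bottle, 36 mm across, 74 mm high, standing alone on the worktop; origin: centre of its underside. Loose; leave it alone.
- tape: bystander: roll of white tape lying flat, 70 mm across, 12 mm high; origin: centre of its underside. Loose; leave it alone.
Not all that is in view belongs to the job. Leave any blue or red look-alike of the reagent_bottle alone.

How it is judged:
By the outcome, as a careful person would: the job done as asked, in the order asked, and still so for the second after the job is handed in, with the robot touching nothing.
It also fails if it takes over 136 s, if anything falls off the work surface, if the arm or the gripper's body presses on something with over 40 N, if the wrist force passes 120 N, or if a joint passes its speed limit or range.

## Working session

There is one attempt and no reset: what is moved stays moved. The work goes in short steps, Python scripts to look and compute and a tool call to move; the robot and the scene stay as the last step left them, time stands still between calls to the robot, and variables do not carry over. Pictures are saved under pics/ and viewed, at most 14 in all, crops included, and the job is handed in when it is done.

Besides the shell and the picture viewer there is one more tool, called after "Call:" as name(argument=value, ...), one argument or row to a line, values as JSON. play_rows: Moves the arm, as the interface text tells. Its arguments: {"type":"object","properties":{"motion":{"type":"array"},"fingers":{"type":"number"}},"required":["motion"]}

```bash
mkdir -p pics; python3 - <<'E'
from rig import bot, imaging, finder
import cv2, numpy as np
s=bot.read_state(); print(s['time_s'],s['position'],np.round(s['tcp_rot'],3).tolist(),s['opening'])
for c in ['top','side']:
    d=imaging.capture(c); cv2.imwrite(f'pics/{c}0.png',d['frame'][:,:,::-1])
    print(c,(-d['R'].T@d['t']).round(3))
    for n in ['caddy','side_tray','viewing_stand','tube','reagent_bottle','dropper','dish','small_bottle','tape']:
        for r in finder.recognise(c,n)[:3]:
            p=d['camera_matrix']@(d['R']@np.array(r['at'])+d['t']); print(n,round(r['confidence'],2),np.round(r['at'],3),(p[:2]/p[2]).round())
print(bot.read_state()['time_s'])
E
```

```text
0.0 [0.17528326 0.59919352 0.2385827 ] [[-0.96, 0.281, -0.001], [0.281, 0.96, -0.002], [0.0, -0.002, -1.0]] 1.0000998785289157
top [0.488 0.055 1.232]
caddy 0.91 [0.604 0.019 0.002] [338. 232.]
side_tray 0.89 [ 0.472 -0.307  0.002] [460. 285.]
tube 0.58 [0.542 0.07  0.116] [318. 252.]
tube 0.42 [ 0.569 -0.061  0.063] [370. 244.]
tube 0.26 [ 0.628 -0.224  0.012] [430. 225.]
reagent_bottle 0.81 [0.576 0.436 0.064] [174. 236.]
reagent_bottle 0.74 [0.555 0.01  0.069] [342. 249.]
reagent_bottle 0.72 [0.485 0.415 0.064] [180. 272.]
dropper 0.61 [ 0.569 -0.058  0.064] [369. 244.]
dish 0.6 [0.62  0.011 0.01 ] [341. 226.]
dish 0.4 [0.688 0.212 0.058] [264. 195.]
small_bottle 0.7 [0.685 0.215 0.056] [263. 196.]
tape 0.91 [ 0.629 -0.222  0.015] [430. 224.]
side [ 0.409 -0.987  0.76 ]
caddy 0.78 [ 0.612 -0.022  0.003] [330. 276.]
side_tray 0.96 [ 0.472 -0.321  0.005] [288. 387.]
viewing_stand 0.82 [0.466 0.276 0.022] [252. 210.]
tube 0.63 [0.542 0.06  0.092] [292. 227.]
reagent_bottle 0.94 [0.575 0.433 0.049] [285. 170.]
reagent_bottle 0.86 [0.48  0.406 0.052] [252. 176.]
reagent_bottle 0.55 [ 0.553 -0.006  0.072] [303. 250.]
dropper 0.78 [ 0.569 -0.072  0.056] [315. 273.]
dropper 0.7 [0.688 0.2   0.039] [342. 209.]
dish 0.75 [0.622 0.011 0.011] [332. 264.]
dish 0.31 [ 0.567 -0.072  0.059] [315. 272.]
small_bottle 0.71 [0.686 0.202 0.037] [341. 209.]
tape 0.92 [ 0.629 -0.232  0.014] [362. 336.]
1.0
```

View pics/top0.png

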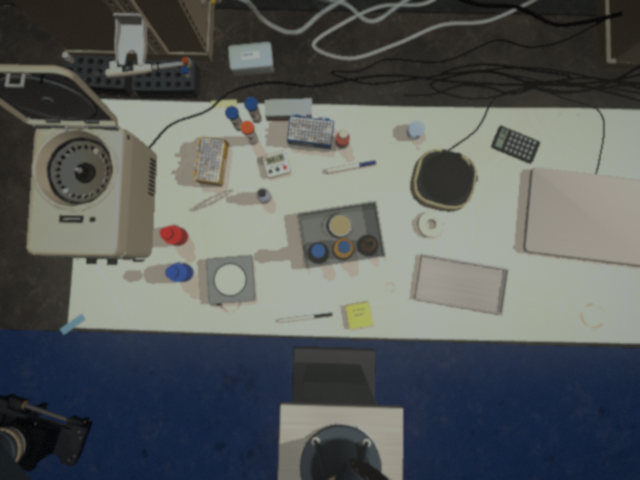

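View pics/side0.png

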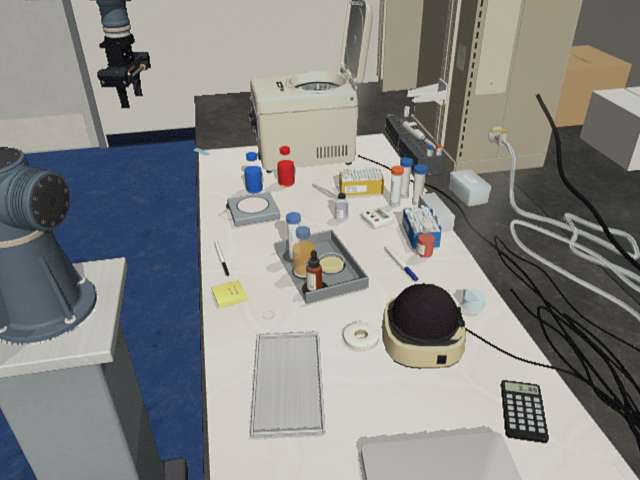

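Look-alikes: reagent_bottle candidates are the blue bottle at (179,272), the red one at (173,235) and the amber one with an orange-tan cap in the caddy at (343,247). Tube candidates are the blue- and red-capped tubes at the back (232,113), (250,103), (247,128) and the one in the caddy at (318,250). Dropper candidates are the small bottle at (264,196) and the brown one in the caddy at (368,244). By the description I choose the three in the caddy. The tray is on the right (460,285) and the stand on the left (230,281). Next I move to hover and check with a close wrist view.

The manual's scale: shifts go in shares of 800 mm and turns go in shares of 120 degrees. Converting my numbers, -0.475 m / 0.8 = -0.5938, -0.466 m / 0.8 = -0.5825, 65 degrees / 120 = 0.5417.

Call:
play_rows(
  motion=[
    [[-0.5938, -0.5825, -0.075, 0, 0, 0.5417], [-0.5938, -0.5825, -0.075, 0, 0, 0.5417], [-0.5938, -0.5825, -0.075, 0, 0, 0.5417], [-0.5938, -0.5825, -0.075, 0, 0, 0.5417], [-0.5938, -0.5825, -0.075, 0, 0, 0.5417], [-0.5938, -0.5825, -0.075, 0, 0, 0.5417], [-0.5938, -0.5825, -0.075, 0, 0, 0.5417], [-0.5938, -0.5825, -0.075, 0, 0, 0.5417]],
  ],
  fingers=0.087,
)

```text
time_s: 1.67
position: [0.3383, 0.3084, 0.2699]
tcp_rot: [[-0.277, 0.961, 0.001], [0.961, 0.277, 0.0], [0.0, 0.001, -1.0]]
force: [1.3, 1.0, -0.5]
opening: 1.0
grasp_force: 0.0
```

```bash
cat > h.py <<'E'
from rig import bot, imaging, finder
import numpy as np, cv2, sys
def rel(p, yawx, s=None):
    """print tool-frame shift + z turn from measured pose to world TCP p with tool x at yawx deg, tool down"""
    s=s or bot.read_state(); R=np.array(s['tcp_rot'])
    c,q=np.cos(np.radians(yawx)),np.sin(np.radians(yawx))
    T=np.array([[c,q,0],[q,-c,0],[0,0,-1]])
    print('t',round(s['time_s'],2),'pos',np.round(s['position'],4),'yawx',np.degrees(np.arctan2(R[1,0],R[0,0])).round(2),'F',np.round(s['force'],1),'op',round(s['opening'],3),'gf',round(s['grasp_force'],1))
    print('shift',(R.T@(np.array(p)-s['position'])).round(4),'turn',np.degrees(cv2.Rodrigues(R.T@T)[0].ravel()).round(2))
E
python3 -c "
from h import *
rel([0.5,0.02,0.3],98.7)"
```

```text
t 1.67 pos [0.3383 0.3084 0.2699] yawx 106.06 F [ 1.3  1.  -0.5] op 1.0 gf 0.0
shift [-0.3219  0.0757 -0.03  ] turn [ 0.05 -0.01  7.36]
```

In the tool's units: -0.322 m / 0.8 = -0.4025, -0.03 m / 0.8 = -0.0375, 7.4 degrees / 120 = 0.0617.

Call:
play_rows(
  motion=[
    [[-0.4025, 0.095, -0.0375, 0, 0, 0.0617], [-0.4025, 0.095, -0.0375, 0, 0, 0.0617], [-0.4025, 0.095, -0.0375, 0, 0, 0.0617], [-0.4025, 0.095, -0.0375, 0, 0, 0.0617], [-0.4025, 0.095, -0.0375, 0, 0, 0.0617], [-0.4025, 0.095, -0.0375, 0, 0, 0.0617], [-0.4025, 0.095, -0.0375, 0, 0, 0.0617], [-0.4025, 0.095, -0.0375, 0, 0, 0.0617]],
  ],
)

```text
time_s: 2.33
position: [0.5022, 0.0204, 0.3]
tcp_rot: [[-0.156, 0.988, 0.001], [0.988, 0.156, -0.0], [-0.0, 0.001, -1.0]]
force: [1.0, -0.5, 0.1]
opening: 1.0
grasp_force: 0.0
```

Call:
play_rows(
  motion=[
    [[0, 0, 0, 0, 0, 0], [0, 0, 0, 0, 0, 0]],
  ],
)

```text
time_s: 2.5
position: [0.5027, 0.0205, 0.2996]
tcp_rot: [[-0.152, 0.988, 0.001], [0.988, 0.152, -0.0], [-0.0, 0.001, -1.0]]
force: [-0.3, 0.8, -0.4]
opening: 1.003
grasp_force: 0.0
```

```bash
python3 - <<'E'
from h import *
rel([0.5,0.02,0.3],98.7)
d=imaging.capture('wrist'); cv2.imwrite('pics/w1.png',d['frame'][:,:,::-1]); np.savez('w1.npz',**d)
print((-d['R'].T@d['t']).round(3), d['R'].round(2).tolist())
for n in ['caddy','tube','reagent_bottle','dropper','dish']:
    for r in finder.recognise('wrist',n)[:2]:
        p=d['camera_matrix']@(d['R']@np.array(r['at'])+d['t']); print(n,round(r['confidence'],2),np.round(r['at'],3),(p[:2]/p[2]).round())
rel([0.5,0.02,0.3],98.7)
E
```

```text
t 2.5 pos [0.5027 0.0205 0.2996] yawx 98.74 F [-0.3  0.8 -0.4] op 1.003 gf 0.0
shift [-0.0001 -0.0027 -0.0004] turn [0.06 0.01 0.04]
[0.491 0.104 0.444] [[0.99, 0.15, 0.0], [0.14, -0.94, 0.3], [0.05, -0.3, -0.95]]
caddy 0.68 [0.609 0.04  0.003] [411. 194.]
tube 0.74 [0.539 0.075 0.116] [372. 167.]
reagent_bottle 0.88 [0.556 0.017 0.068] [371. 218.]
dropper 0.92 [ 0.562 -0.051  0.065] [365. 276.]
dish 0.61 [0.619 0.012 0.011] [415. 218.]
t 2.8 pos [0.5006 0.024  0.2994] yawx 99.11 F [-1.   0.1  0.2] op 1.004 gf 0.0
shift [-0.0038 -0.0012 -0.0006] turn [-0.03 -0.02  0.41]
```

View pics/w1.png

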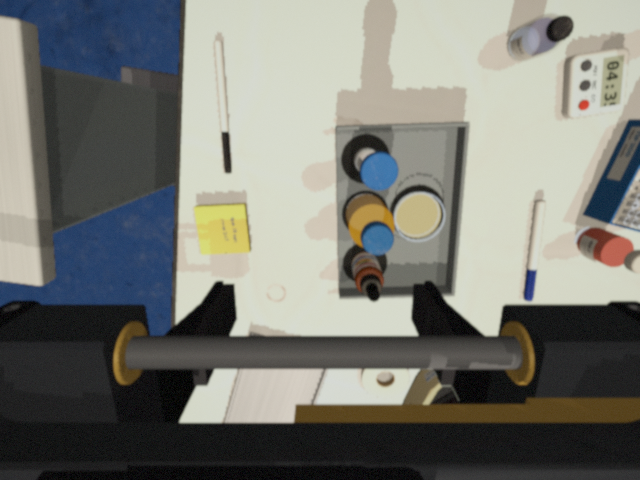

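```bash
cat > fit.py <<'E'
from h import *
from scipy.optimize import minimize
def box(x0,x1,y0,y1,z0,z1): return np.array([[x,y,z] for x in(x0,x1) for y in(y0,y1) for z in(z0,z1)])
M={'caddy':[box(-.073,.073,-.105,.105,0,.005),box(.068,.073,-.105,.105,0,.03),box(-.073,.073,.1,.105,0,.03),box(-.073,.073,-.105,-.1,0,.03)],
'side_tray':[box(-.06,.06,-.115,.115,0,.012)],'viewing_stand':[box(-.06,.06,-.06,.06,0,.024)]}
K=4
def proj(d,X):
    p=(d['camera_matrix']@(d['R']@X.T+d['t'][:,None])); return (p[:2]/p[2]).T
def sil(d,n,q):
    c,s=np.cos(q[2]),np.sin(q[2]); R=np.array([[c,-s,0],[s,c,0],[0,0,1]])
    m=np.zeros((480*K,640*K),np.uint8)
    for b in M[n]:
        uv=((proj(d,b@R.T+[q[0],q[1],0])+.5)*K*16).astype(np.int32)
        cv2.fillConvexPoly(m,cv2.convexHull(uv),1,shift=4)
    return cv2.resize(m.astype(np.float32),(640,480),interpolation=cv2.INTER_AREA)
def fit(ds,n,q0,occ={}):
    def cost(q): return sum(np.abs(sil(d,n,q)-mk)[~oc].sum()/mk.sum() for d,mk,oc in ds)
    best=min((minimize(cost,q0+[0,0,a],method='Nelder-Mead',options=dict(initial_simplex=np.array([q0+np.array([0,0,a])+v for v in np.vstack([[0,0,0],np.diag([.01,.01,.06])])]),xatol=2e-4,fatol=1e-4)) for a in(0,)),key=lambda r:r.fun)
    return best.x,best.fun
E
cat > run1.py <<'E'
from fit import *
D={c:imaging.capture(c) for c in['top','side','wrist']}
Q={'caddy':[.61,.02,.15],'side_tray':[.472,-.31,-.12],'viewing_stand':[.466,.28,.05]}
for n,q in Q.items():
    al=[]
    for c,d in D.items():
        o=finder.outline_of(c,n)
        if not o or o[0]['confidence']<.4: print(n,c,'none'); continue
        mk=o[0]['pixels'].astype(np.float32)
        if not 300<mk.sum()<30000: print('odd',mk.sum())
        oc=np.zeros((480,640),bool)
        if n=='caddy':
            for k in['tube','reagent_bottle','dropper','dish']:
                for r in finder.outline_of(c,k):
                    if r['confidence']>.3: oc|=r['pixels']
            oc=cv2.dilate(oc.astype(np.uint8),np.ones((3,3)))>0
        if c=='wrist' and n!='caddy': continue
        x,f=fit([(d,mk,oc)],n,np.array(q)); print(n,c,x[:2].round(4),np.degrees(x[2]).round(2),round(f,3)); al.append((d,mk,oc))
    x,f=fit(al,n,np.array(q)); print('ALL',n,x[:2].round(4),np.degrees(x[2]).round(2),round(f,3))
for i in range(3):
    rel([0.5,0.02,0.3],98.7); imaging.capture('top')
E
python3 run1.py
```

```text
caddy top [0.6127 0.0151] 12.27 1.555
caddy side [0.5937 0.0139] 10.36 0.002
caddy wrist [0.5941 0.0158] 10.68 0.049
ALL caddy [0.5961 0.0135] 10.34 1.694
side_tray top [ 0.476  -0.3081] -8.71 0.035
side_tray side [ 0.4741 -0.3057] -8.29 0.021
ALL side_tray [ 0.4751 -0.3065] -8.56 0.073
viewing_stand top [0.4715 0.2979] 6.53 0.043
viewing_stand side [0.4681 0.2976] 7.54 0.069
viewing_stand wrist none
ALL viewing_stand [0.47  0.298] 6.46 0.135
t 4.0 pos [0.5015 0.0226 0.2995] yawx 98.99 F [ 0.6  0.6 -0.4] op 0.998 gf 0.0
shift [-0.0024 -0.0019 -0.0005] turn [0.   0.   0.29]
t 4.05 pos [0.5014 0.0226 0.2995] yawx 98.98 F [-0.3  0.2  0.1] op 0.999 gf 0.0
shift [-0.0023 -0.0018 -0.0005] turn [0.   0.   0.28]
t 4.1 pos [0.5014 0.0226 0.2995] yawx 98.99 F [-0.2  0.3  0.9] op 1.001 gf 0.0
shift [-0.0024 -0.0018 -0.0005] turn [-0.   -0.    0.29]
```

```bash
cat > cyl.py <<'E'
from fit import *
th=np.linspace(0,2*np.pi,48,endpoint=False)
def ring(r,z): return np.c_[r*np.cos(th),r*np.sin(th),np.full(48,z)]
def cyl(*rz): return [np.vstack([ring(r,a),ring(r,b)]) for r,a,b in rz]
M.update(dish=cyl((.0305,0,.015)),tube=cyl((.017,0.0,.112)),reagent_bottle=cyl((.027,0,.085),(.018,.085,.113)),dropper=cyl((.0165,0,.065),(.008,.065,.102)),plate=cyl((.04,0,0.0005)))
def locate(n,q0,z,cams,boxes=None):
    out=[];al=[]
    base=M[n]; M['_']=[b+[0,0,z] for b in base]
    for c in cams:
        d=imaging.capture(c); os=[o for o in finder.outline_of(c,n) if o['confidence']>.25]
        u=proj(d,np.array([[q0[0],q0[1],z+base[0][:,2].max()/2]]))[0]
        os=[o for o in os if np.hypot(*(np.argwhere(o['pixels']).mean(0)[::-1]-u))<30]
        if not os: print(n,c,'none'); continue
        mk=os[0]['pixels'].astype(np.float32)
        oc=np.zeros((480,640),bool)
        s=(d,mk,oc); al.append(s)
        x,f=fit([s],'_',np.array([*q0,0.])); print(n,c,x[:2].round(4),round(f,3))
    if len(al)>1:
        x,f=fit(al,'_',np.array([*q0,0.])); print('ALL',n,x[:2].round(4),round(f,3)); return x
E
python3 - <<'E'
from cyl import *
for n,q in dict(dish=(.62,.015),tube=(.545,.0725),reagent_bottle=(.5566,.0076),dropper=(.5685,-.0573)).items():
    locate(n,q,.005,['wrist','side'])
d=imaging.capture('wrist')
f=d['frame'][:,:,::-1].copy(); f=cv2.resize(f[90:330,300:500],None,fx=3,fy=2.5)
def dr(P,col):
    uv=proj(d,P); uv=((uv-[300,90])*[3,2.5]).astype(int); cv2.polylines(f,[uv],True,col,1)
c,s=np.cos(np.radians(10.5)),np.sin(np.radians(10.5)); R=np.array([[c,-s,0],[s,c,0],[0,0,1]])
W=lambda P:np.array(P)@R.T+[.594,.0145,0]
dr(W([[-.073,-.105,.03],[.073,-.105,.03],[.073,.105,.03],[-.073,.105,.03]]),(0,0,255))
dr(W([[.068,-.1,.005],[.068,.1,.005],[-.073,.1,.005],[-.073,-.1,.005]]),(0,255,255))
dr(W(ring(.0305,.02)+[.026,0,0]),(0,255,0))
for y,r,h in((.066,.017,.117),(0,.018,.118),(-.066,.0165,.07)): dr(W(ring(r,h)+[-.038,y,0]),(255,0,255))
cv2.imwrite('pics/w1c.png',f)
E
```

```text
dish wrist [0.6213 0.0162] 0.2
dish side [0.6203 0.0152] 0.514
ALL dish [0.6216 0.0156] 0.719
tube wrist [0.5459 0.0727] 0.154
tube side [0.5463 0.0786] 0.921
ALL tube [0.5458 0.0727] 1.089
reagent_bottle wrist [0.5542 0.0108] 0.328
reagent_bottle side [0.5547 0.0115] 0.526
ALL reagent_bottle [0.5547 0.0116] 0.854
dropper wrist [ 0.567  -0.0523] 0.135
dropper side none
```

View pics/w1c.png

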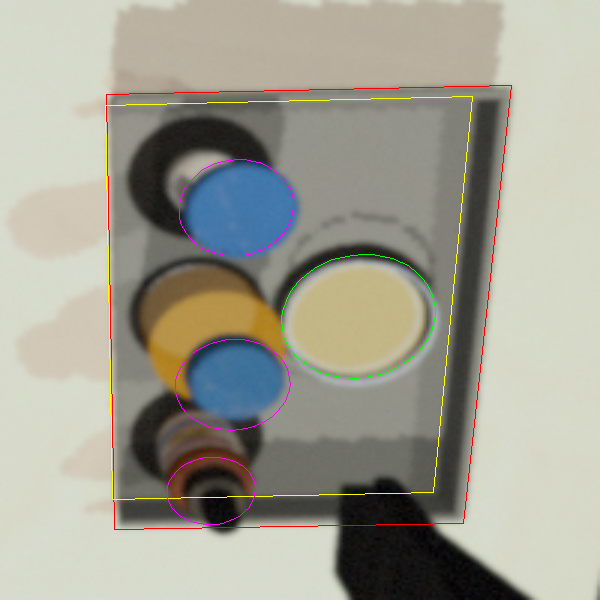

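The close crop shows the tube with its blue cap at (240,208), the amber bottle at (215,330), the brown dropper at (205,460) and the dish at (358,318). All stand on the pads predicted by the caddy fit (0.594, 0.0145, 10.4°), so the choice is confirmed. I'll start with the dropper.

```bash
python3 -c "
from h import *
rel([.568,-.055,.14],100.4)"
```

```text
t 5.0 pos [0.5014 0.0226 0.2995] yawx 98.98 F [-0.4 -0.4 -1. ] op 0.999 gf 0.0
shift [-0.0871  0.0537  0.1595] turn [-0.   -0.   -1.42]
```

In the tool's units: 0.16 m / 0.8 = 0.2, -0.087 m / 0.8 = -0.1088, -1.4 degrees / 120 = -0.0117.

Call:
play_rows(
  motion=[
    [[-0.1088, 0.0675, 0.2, 0, 0, -0.0117], [-0.1088, 0.0675, 0.2, 0, 0, -0.0117], [-0.1088, 0.0675, 0.2, 0, 0, -0.0117], [-0.1088, 0.0675, 0.2, 0, 0, -0.0117], [-0.1088, 0.0675, 0.2, 0, 0, -0.0117], [-0.1088, 0.0675, 0.2, 0, 0, -0.0117], [-0.1088, 0.0675, 0.2, 0, 0, -0.0117], [-0.1088, 0.0675, 0.2, 0, 0, -0.0117]],
  ],
)

```text
time_s: 5.67
position: [0.5683, -0.0544, 0.1405]
tcp_rot: [[-0.18, 0.984, 0.001], [0.984, 0.18, 0.0], [0.0, 0.001, -1.0]]
force: [0.0, -0.1, 0.4]
opening: 0.997
grasp_force: 0.0
```

```bash
python3 -c "
from h import *
rel([.568,-.055,.064],100.4)
d=imaging.capture('wrist'); cv2.imwrite('pics/w2.png',d['frame'][:,:,::-1])
imaging.capture('side')
rel([.568,-.055,.064],100.4)
"
```

```text
t 5.67 pos [ 0.5683 -0.0544  0.1405] yawx 100.4 F [ 0.  -0.1  0.4] op 0.997 gf 0.0
shift [-0.0005 -0.0005  0.0765] turn [ 0.03 -0.   -0.  ]
t 5.77 pos [ 0.5687 -0.0542  0.1414] yawx 100.44 F [-1.2 -0.4  0.7] op 0.998 gf 0.0
shift [-0.0006 -0.0011  0.0774] turn [0.14 0.06 0.04]
```

View pics/w2.png

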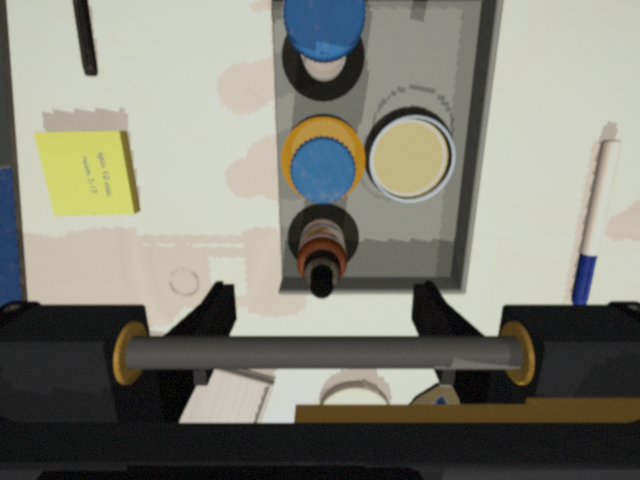

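The dropper at (322,265) is centred between the jaws at (325).

In the tool's units: 0.077 m / 0.8 = 0.0963, 0.07 m / 0.8 = 0.0875.

Call:
play_rows(
  motion=[
    [[0, -0.0013, 0.0313, 0, 0, 0], [0, -0.0013, 0.0625, 0, 0, 0], [0, -0.0013, 0.0875, 0, 0, 0], [0, -0.0013, 0.0963, 0, 0, 0], [0, -0.0013, 0.0963, 0, 0, 0], [0, -0.0013, 0.0963, 0, 0, 0]],
  ],
)

```text
time_s: 6.27
position: [0.568, -0.0548, 0.0637]
tcp_rot: [[-0.181, 0.984, 0.002], [0.984, 0.181, -0.0], [-0.001, 0.002, -1.0]]
force: [0.6, -0.2, -0.2]
opening: 0.999
grasp_force: 0.0
```

Call:
play_rows(
  motion=[
    [[0, 0, 0, 0, 0, 0], [0, 0, 0, 0, 0, 0], [0, 0, 0, 0, 0, 0], [0, 0, 0, 0, 0, 0], [0, 0, 0, 0, 0, 0], [0, 0, 0, 0, 0, 0], [0, 0, 0, 0, 0, 0], [0, 0, 0, 0, 0, 0]],
  ],
  fingers=0.0,
)

```text
time_s: 6.93
position: [0.5674, -0.0551, 0.0625]
tcp_rot: [[-0.18, 0.984, -0.0], [0.984, 0.18, 0.0], [0.0, -0.0, -1.0]]
force: [-0.5, 0.4, -0.6]
opening: 0.479
grasp_force: 0.0
```

```bash
python3 -c "
from h import *
rel([.4855,-.2353,.16],100.4)
rel([.4855,-.2353,.0635],100.4)
"
```

```text
t 6.93 pos [ 0.5674 -0.0551  0.0625] yawx 100.38 F [-0.5  0.4 -0.6] op 0.479 gf 0.0
shift [-0.1625 -0.113  -0.0975] turn [-0.   -0.   -0.02]
t 6.93 pos [ 0.5674 -0.0551  0.0625] yawx 100.38 F [-0.5  0.4 -0.6] op 0.479 gf 0.0
shift [-0.1625 -0.113  -0.001 ] turn [-0.   -0.   -0.02]
```

Call:
play_rows(
  motion=[
    [[0, 0, 0, 0, 0, 0], [0, 0, 0, 0, 0, 0], [0, 0, 0, 0, 0, 0], [0, 0, 0, 0, 0, 0]],
  ],
)

```text
time_s: 7.27
position: [0.5673, -0.0551, 0.0624]
tcp_rot: [[-0.18, 0.984, -0.0], [0.984, 0.18, 0.0], [0.0, -0.0, -1.0]]
force: [-0.7, 0.6, -0.8]
opening: 0.362
grasp_force: 30.0
```

In the tool's units: -0.1625 m / 0.8 = -0.2031, -0.145 m / 0.8 = -0.1813.

Call:
play_rows(
  motion=[
    [[0, 0, -0.025, 0, 0, 0], [0, 0, -0.0625, 0, 0, 0], [-0.0375, -0.0125, -0.1, 0, 0, 0], [-0.075, -0.0438, -0.1213, 0, 0, 0], [-0.1125, -0.075, -0.1213, 0, 0, 0], [-0.15, -0.1063, -0.1213, 0, 0, 0], [-0.1813, -0.1313, -0.1213, 0, 0, 0], [-0.2031, -0.1413, -0.1213, 0, 0, 0]],
  ],
)

```text
time_s: 7.93
position: [0.4831, -0.2375, 0.1596]
tcp_rot: [[-0.178, 0.984, -0.001], [0.984, 0.178, -0.0], [0.0, -0.001, -1.0]]
force: [0.6, 0.5, -0.8]
opening: 0.364
grasp_force: 30.0
```

```bash
python3 -c "
from h import *
rel([.4855,-.2353,.0635],100.4)
imaging.capture('side')
rel([.4855,-.2353,.0635],100.4)
"
```

```text
t 7.93 pos [ 0.4831 -0.2375  0.1596] yawx 100.26 F [ 0.6  0.5 -0.8] op 0.364 gf 30.0
shift [0.0017 0.0029 0.0961] turn [-0.08 -0.01 -0.14]
t 7.98 pos [ 0.4841 -0.2408  0.1597] yawx 100.17 F [ 0.1 -3.2 -1.3] op 0.362 gf 30.0
shift [0.0055 0.0024 0.0962] turn [-0.01  0.19 -0.23]
```

In the tool's units: 0.0965 m / 0.8 = 0.1206, 0.093 m / 0.8 = 0.1163.

Call:
play_rows(
  motion=[
    [[0.0038, 0.0025, 0.0438, 0, 0, 0], [0.0038, 0.0025, 0.0813, 0, 0, 0], [0.0038, 0.0025, 0.1063, 0, 0, 0], [0.0038, 0.0025, 0.1163, 0, 0, 0], [0.0038, 0.0025, 0.1206, 0, 0, 0], [0.0038, 0.0025, 0.1206, 0, 0, 0], [0.0038, 0.0025, 0.1206, 0, 0, 0], [0.0038, 0.0025, 0.1206, 0, 0, 0]],
  ],
)

```text
time_s: 8.65
position: [0.4879, -0.2324, 0.0642]
tcp_rot: [[-0.181, 0.984, 0.002], [0.984, 0.181, -0.002], [-0.002, 0.002, -1.0]]
force: [0.4, -0.2, -0.5]
opening: 0.359
grasp_force: 30.0
```

```bash
python3 -c "
from h import *
imaging.capture('side')
rel([.4855,-.2353,.0625],100.4)
"
```

```text
t 8.7 pos [ 0.4879 -0.2324  0.0643] yawx 100.4 F [-0.4 -0.1 -0.5] op 0.36 gf 30.0
shift [-0.0024 -0.0029  0.0018] turn [0.11 0.12 0.  ]
```

In the tool's units: 0.002 m / 0.8 = 0.0025, 0.001 m / 0.8 = 0.0013.

Call:
play_rows(
  motion=[
    [[0, 0, 0.0013, 0, 0, 0], [0, 0, 0.0025, 0, 0, 0], [0, 0, 0.0025, 0, 0, 0], [0, 0, 0.0025, 0, 0, 0]],
  ],
)

```text
time_s: 9.03
position: [0.4872, -0.2321, 0.0614]
tcp_rot: [[-0.18, 0.984, 0.001], [0.984, 0.18, -0.001], [-0.001, 0.001, -1.0]]
force: [-1.1, 0.1, 2.4]
opening: 0.363
grasp_force: 30.0
```

Call:
play_rows(
  motion=[
    [[0, 0, 0, 0, 0, 0], [0, 0, 0, 0, 0, 0], [0, 0, 0, 0, 0, 0], [0, 0, 0, 0, 0, 0], [0, 0, 0, 0, 0, 0]],
  ],
  fingers=0.06,
)

```text
time_s: 9.45
position: [0.4869, -0.2319, 0.0609]
tcp_rot: [[-0.18, 0.984, -0.0], [0.984, 0.18, 0.0], [0.0, -0.0, -1.0]]
force: [-0.0, 0.7, -0.2]
opening: 0.639
grasp_force: 0.0
```

```bash
python3 -c "
from h import *
rel([.556,.009,.17],100.4)
"
```

```text
t 9.45 pos [ 0.4869 -0.2319  0.0609] yawx 100.38 F [-0.   0.7 -0.2] op 0.639 gf 0.0
shift [ 0.2245  0.1114 -0.1091] turn [-0.01 -0.01 -0.02]
```

In the tool's units: 0.19 m / 0.8 = 0.2375, -0.109 m / 0.8 = -0.1363.

Call:
play_rows(
  motion=[
    [[0, 0, -0.0375, 0, 0, 0], [0, 0, -0.0813, 0, 0, 0], [0.025, 0.0125, -0.125, 0, 0, 0], [0.0688, 0.0313, -0.1363, 0, 0, 0], [0.1125, 0.0538, -0.1363, 0, 0, 0], [0.1563, 0.075, -0.1363, 0, 0, 0], [0.2, 0.1, -0.1363, 0, 0, 0], [0.2375, 0.1188, -0.1363, 0, 0, 0]],
  ],
  fingers=0.084,
)

```text
time_s: 10.12
position: [0.5466, -0.0256, 0.1703]
tcp_rot: [[-0.181, 0.984, 0.001], [0.984, 0.181, 0.0], [0.0, 0.001, -1.0]]
force: [0.5, 0.4, 0.4]
opening: 0.962
grasp_force: 0.0
```

In the tool's units: 0.0345 m / 0.8 = 0.0431, 0.022 m / 0.8 = 0.0275.

Call:
play_rows(
  motion=[
    [[0.0275, 0.015, 0, 0, 0, 0], [0.0431, 0.0205, 0, 0, 0, 0], [0.0431, 0.0205, 0, 0, 0, 0], [0.0431, 0.0205, 0, 0, 0, 0]],
  ],
)

```text
time_s: 10.45
position: [0.5556, 0.0089, 0.1698]
tcp_rot: [[-0.182, 0.983, -0.001], [0.983, 0.182, -0.001], [-0.0, -0.001, -1.0]]
force: [-0.9, -1.3, -0.0]
opening: 0.964
grasp_force: 0.0
```

```bash
python3 -c "
from h import *
imaging.capture('side')
rel([.556,.009,.075],100.4)
"
```

```text
t 10.5 pos [0.5556 0.008  0.1698] yawx 100.38 F [ 0.3 -1.   1. ] op 0.971 gf 0.0
shift [0.0009 0.0007 0.0948] turn [-0.05  0.02 -0.02]
```

In the tool's units: 0.0945 m / 0.8 = 0.1181, 0.001 m / 0.8 = 0.0013.

Call:
play_rows(
  motion=[
    [[0.0013, 0, 0.0375, 0, 0, 0], [0.0013, 0, 0.075, 0, 0, 0], [0.0013, 0, 0.1063, 0, 0, 0], [0.0013, 0, 0.1181, 0, 0, 0], [0.0013, 0, 0.1181, 0, 0, 0], [0.0013, 0, 0.1181, 0, 0, 0]],
  ],
)

```text
time_s: 11.0
position: [0.5559, 0.0087, 0.0756]
tcp_rot: [[-0.179, 0.984, -0.0], [0.984, 0.179, -0.0], [0.0, -0.0, -1.0]]
force: [-0.3, -0.8, 0.6]
opening: 0.965
grasp_force: 0.0
```

Call:
play_rows(
  motion=[
    [[0, 0, 0, 0, 0, 0], [0, 0, 0, 0, 0, 0], [0, 0, 0, 0, 0, 0], [0, 0, 0, 0, 0, 0], [0, 0, 0, 0, 0, 0], [0, 0, 0, 0, 0, 0], [0, 0, 0, 0, 0, 0], [0, 0, 0, 0, 0, 0]],
  ],
  fingers=0.0,
)

```text
time_s: 11.67
position: [0.5562, 0.01, 0.0759]
tcp_rot: [[-0.18, 0.984, 0.001], [0.984, 0.18, -0.0], [-0.0, 0.001, -1.0]]
force: [0.1, 1.0, 3.0]
opening: 0.595
grasp_force: 30.0
```

Call:
play_rows(
  motion=[
    [[0, 0, 0, 0, 0, 0], [0, 0, 0, 0, 0, 0], [0, 0, 0, 0, 0, 0]],
  ],
)

```text
time_s: 11.92
position: [0.5563, 0.01, 0.076]
tcp_rot: [[-0.18, 0.984, 0.001], [0.984, 0.18, -0.0], [-0.0, 0.001, -1.0]]
force: [0.4, 0.9, 5.3]
opening: 0.598
grasp_force: 30.0
```

```bash
python3 -c "
from h import *
rel([.476,-.3045,.21],100.4)
"
```

```text
t 11.92 pos [0.5563 0.01   0.076 ] yawx 100.39 F [0.4 0.9 5.3] op 0.598 gf 30.0
shift [-0.2949 -0.1356 -0.1341] turn [ 0.05  0.01 -0.01]
```

In the tool's units: -0.175 m / 0.8 = -0.2188, -0.134 m / 0.8 = -0.1675.

Call:
play_rows(
  motion=[
    [[0, 0, -0.025, 0, 0, 0], [0, 0, -0.0688, 0, 0, 0], [-0.0125, -0.0063, -0.1125, 0, 0, 0], [-0.0438, -0.02, -0.15, 0, 0, 0], [-0.0875, -0.04, -0.1675, 0, 0, 0], [-0.1313, -0.06, -0.1675, 0, 0, 0], [-0.175, -0.08, -0.1675, 0, 0, 0], [-0.2188, -0.1, -0.1675, 0, 0, 0]],
  ],
)

```text
time_s: 12.58
position: [0.5073, -0.1776, 0.209]
tcp_rot: [[-0.181, 0.983, -0.001], [0.983, 0.181, 0.001], [0.001, -0.001, -1.0]]
force: [-0.3, -0.5, -2.0]
opening: 0.599
grasp_force: 29.9
```

In the tool's units: -0.12 m / 0.8 = -0.15, -0.115 m / 0.8 = -0.1438.

Call:
play_rows(
  motion=[
    [[-0.0438, -0.02, 0, 0, 0, 0], [-0.0875, -0.04, 0, 0, 0, 0], [-0.125, -0.0575, 0, 0, 0, 0], [-0.1438, -0.0663, 0, 0, 0, 0], [-0.15, -0.0695, 0, 0, 0, 0], [-0.15, -0.0695, 0, 0, 0, 0], [-0.15, -0.0695, 0, 0, 0, 0]],
  ],
)

```text
time_s: 13.17
position: [0.475, -0.3033, 0.2085]
tcp_rot: [[-0.18, 0.984, -0.002], [0.984, 0.18, 0.003], [0.003, -0.001, -1.0]]
force: [-0.3, 0.4, -2.6]
opening: 0.597
grasp_force: 29.9
```

```bash
python3 -c "
from h import *
imaging.capture('side')
rel([.476,-.3045,.076],100.4)
"
```

```text
t 13.22 pos [ 0.4753 -0.3028  0.2087] yawx 100.43 F [ 0.2 -0.2 -2.9] op 0.596 gf 29.9
shift [-0.0021  0.0005  0.1327] turn [-0.06 -0.15  0.03]
```

Descend in steps to 0.077, then creep 1.5 mm.

In the tool's units: 0.132 m / 0.8 = 0.165, -0.002 m / 0.8 = -0.0025.

Call:
play_rows(
  motion=[
    [[-0.0025, 0, 0.0438, 0, 0, 0], [-0.0025, 0, 0.0875, 0, 0, 0], [-0.0025, 0, 0.125, 0, 0, 0], [-0.0025, 0, 0.15, 0, 0, 0], [-0.0025, 0, 0.1625, 0, 0, 0], [-0.0025, 0, 0.1638, 0, 0, 0], [-0.0025, 0, 0.165, 0, 0, 0], [-0.0025, 0, 0.165, 0, 0, 0]],
  ],
)

```text
time_s: 13.88
position: [0.4771, -0.3068, 0.0786]
tcp_rot: [[-0.181, 0.983, 0.002], [0.983, 0.181, -0.002], [-0.002, 0.001, -1.0]]
force: [0.2, 0.0, -3.1]
opening: 0.6
grasp_force: 29.9
```

In the tool's units: 0.001 m / 0.8 = 0.0013, 0.0005 m / 0.8 = 0.0006.

Call:
play_rows(
  motion=[
    [[0, 0, 0.0006, 0, 0, 0], [0, 0, 0.0013, 0, 0, 0], [0, 0, 0.0013, 0, 0, 0]],
  ],
)

```text
time_s: 14.13
position: [0.4765, -0.3071, 0.0775]
tcp_rot: [[-0.18, 0.984, 0.001], [0.984, 0.18, -0.001], [-0.002, 0.001, -1.0]]
force: [-0.5, 0.6, -2.6]
opening: 0.597
grasp_force: 29.9
```

```bash
python3 -c "
from h import *
rel([.476,-.3045,.075],100.4)
"
```

```text
t 14.13 pos [ 0.4765 -0.3071  0.0775] yawx 100.38 F [-0.5  0.6 -2.6] op 0.597 gf 29.9
shift [ 0.0026 -0.      0.0025] turn [ 0.07  0.1  -0.02]
```

In the tool's units: 0.002 m / 0.8 = 0.0025, 0.001 m / 0.8 = 0.0013.

Call:
play_rows(
  motion=[
    [[0, 0, 0.0013, 0, 0, 0], [0, 0, 0.0025, 0, 0, 0], [0, 0, 0.0025, 0, 0, 0], [0, 0, 0.0025, 0, 0, 0]],
  ],
)

```text
time_s: 14.47
position: [0.4762, -0.3069, 0.075]
tcp_rot: [[-0.18, 0.984, 0.001], [0.984, 0.18, -0.001], [-0.001, 0.0, -1.0]]
force: [-0.2, 1.3, 1.4]
opening: 0.593
grasp_force: 30.0
```

Call:
play_rows(
  motion=[
    [[0, 0, 0, 0, 0, 0], [0, 0, 0, 0, 0, 0], [0, 0, 0, 0, 0, 0], [0, 0, 0, 0, 0, 0], [0, 0, 0, 0, 0, 0]],
  ],
  fingers=0.084,
)

```text
time_s: 14.88
position: [0.4761, -0.3067, 0.0744]
tcp_rot: [[-0.18, 0.984, 0.0], [0.984, 0.18, -0.0], [-0.0, 0.0, -1.0]]
force: [0.9, 0.2, 0.3]
opening: 0.887
grasp_force: 0.0
```

```bash
python3 -c "
from h import *
rel([.545,.0725,.17],100.4)
"
```

```text
t 14.88 pos [ 0.4761 -0.3067  0.0744] yawx 100.39 F [0.9 0.2 0.3] op 0.887 gf 0.0
shift [ 0.3606  0.1362 -0.0956] turn [ 0.    0.   -0.01]
```

In the tool's units: 0.195 m / 0.8 = 0.2438, -0.07 m / 0.8 = -0.0875.

Call:
play_rows(
  motion=[
    [[0, 0, -0.0438, 0, 0, 0], [0, 0, -0.0875, 0, 0, 0], [0.025, 0.0088, -0.12, 0, 0, 0], [0.0688, 0.025, -0.12, 0, 0, 0], [0.1125, 0.0425, -0.12, 0, 0, 0], [0.1563, 0.0588, -0.12, 0, 0, 0], [0.2, 0.075, -0.12, 0, 0, 0], [0.2438, 0.0925, -0.12, 0, 0, 0]],
  ],
)

```text
time_s: 15.55
position: [0.5135, -0.0999, 0.1707]
tcp_rot: [[-0.18, 0.984, 0.0], [0.984, 0.18, -0.0], [-0.0, 0.0, -1.0]]
force: [0.4, 0.7, 0.3]
opening: 0.97
grasp_force: 0.0
```

Call:
play_rows(
  motion=[
    [[0.0438, 0.0163, 0, 0, 0, 0], [0.0875, 0.0325, 0, 0, 0, 0], [0.1313, 0.05, 0, 0, 0, 0], [0.175, 0.0663, 0, 0, 0, 0], [0.2, 0.075, 0, 0, 0, 0], [0.2075, 0.0775, 0, 0, 0, 0], [0.2075, 0.0775, 0, 0, 0, 0]],
  ],
  fingers=0.065,
)

```text
time_s: 16.13
position: [0.5446, 0.0745, 0.1704]
tcp_rot: [[-0.184, 0.983, 0.0], [0.983, 0.184, -0.0], [-0.0, 0.0, -1.0]]
force: [-1.3, 0.2, 0.1]
opening: 0.751
grasp_force: 0.0
```

```bash
python3 -c "
from h import *
imaging.capture('side')
rel([.545,.0725,.083],100.4)
"
```

```text
t 16.18 pos [0.5446 0.0732 0.1704] yawx 100.49 F [0.4 0.1 0.6] op 0.748 gf 0.0
shift [-0.0007  0.0003  0.0874] turn [-0.02  0.03  0.09]
```

In the tool's units: 0.087 m / 0.8 = 0.1088, 0.03 m / 0.8 = 0.0375.

Call:
play_rows(
  motion=[
    [[0, 0, 0.0375, 0, 0, 0], [0, 0, 0.075, 0, 0, 0], [0, 0, 0.1, 0, 0, 0], [0, 0, 0.1088, 0, 0, 0], [0, 0, 0.1088, 0, 0, 0], [0, 0, 0.1088, 0, 0, 0]],
  ],
)

```text
time_s: 16.68
position: [0.5451, 0.0718, 0.0837]
tcp_rot: [[-0.179, 0.984, 0.0], [0.984, 0.179, -0.0], [-0.0, 0.0, -1.0]]
force: [-0.7, -0.7, 0.6]
opening: 0.747
grasp_force: 0.0
```

Call:
play_rows(
  motion=[
    [[0, 0, 0, 0, 0, 0], [0, 0, 0, 0, 0, 0], [0, 0, 0, 0, 0, 0], [0, 0, 0, 0, 0, 0], [0, 0, 0, 0, 0, 0], [0, 0, 0, 0, 0, 0], [0, 0, 0, 0, 0, 0], [0, 0, 0, 0, 0, 0]],
  ],
  fingers=0.0,
)

```text
time_s: 17.35
position: [0.5449, 0.073, 0.0839]
tcp_rot: [[-0.18, 0.984, 0.001], [0.984, 0.18, -0.0], [-0.0, 0.001, -1.0]]
force: [0.4, -0.2, 3.4]
opening: 0.385
grasp_force: 30.0
```

Call:
play_rows(
  motion=[
    [[0, 0, 0, 0, 0, 0], [0, 0, 0, 0, 0, 0]],
  ],
)

```text
time_s: 17.52
position: [0.5449, 0.073, 0.0839]
tcp_rot: [[-0.18, 0.984, 0.0], [0.984, 0.18, 0.0], [-0.0, 0.0, -1.0]]
force: [0.0, 0.2, 4.8]
opening: 0.382
grasp_force: 30.0
```

```bash
python3 -c "
from h import *
rel([.4645,-.3777,.22],100.4)
"
```

```text
t 17.52 pos [0.5449 0.073  0.0839] yawx 100.4 F [0.  0.2 4.8] op 0.382 gf 30.0
shift [-0.4288 -0.1604 -0.1362] turn [ 0.03  0.01 -0.  ]
```

Call:
play_rows(
  motion=[
    [[0, 0, -0.025, 0, 0, 0], [0, 0, -0.0688, 0, 0, 0], [-0.0125, -0.005, -0.1125, 0, 0, 0], [-0.0438, -0.0163, -0.15, 0, 0, 0], [-0.0875, -0.0325, -0.17, 0, 0, 0], [-0.1313, -0.0488, -0.17, 0, 0, 0], [-0.175, -0.065, -0.17, 0, 0, 0], [-0.2188, -0.0813, -0.17, 0, 0, 0]],
  ],
)

```text
time_s: 18.18
position: [0.5117, -0.1122, 0.2197]
tcp_rot: [[-0.181, 0.983, 0.001], [0.983, 0.181, -0.0], [-0.0, 0.0, -1.0]]
force: [0.5, 0.3, -0.7]
opening: 0.382
grasp_force: 30.0
```

In the tool's units: -0.254 m / 0.8 = -0.3175, -0.24 m / 0.8 = -0.3.

Call:
play_rows(
  motion=[
    [[-0.0438, -0.0163, 0, 0, 0, 0], [-0.0875, -0.0325, 0, 0, 0, 0], [-0.1313, -0.0488, 0, 0, 0, 0], [-0.175, -0.065, 0, 0, 0, 0], [-0.2188, -0.0813, 0, 0, 0, 0], [-0.2625, -0.0975, 0, 0, 0, 0], [-0.3, -0.1125, 0, 0, 0, 0], [-0.3175, -0.1194, 0, 0, 0, 0]],
  ],
)

```text
time_s: 18.85
position: [0.4632, -0.3824, 0.2189]
tcp_rot: [[-0.177, 0.984, 0.0], [0.984, 0.177, -0.002], [-0.002, -0.0, -1.0]]
force: [1.1, 0.2, -0.6]
opening: 0.388
grasp_force: 30.0
```

Call:
play_rows(
  motion=[
    [[0, 0, 0, 0, 0, 0], [0, 0, 0, 0, 0, 0]],
  ],
)

```text
time_s: 19.02
position: [0.4636, -0.3775, 0.2187]
tcp_rot: [[-0.179, 0.984, -0.001], [0.984, 0.179, 0.002], [0.002, -0.0, -1.0]]
force: [0.4, 1.1, -0.5]
opening: 0.383
grasp_force: 30.0
```

```bash
python3 -c "
from h import *
rel([.4645,-.3777,.083],100.4)
"
```

```text
t 19.02 pos [ 0.4636 -0.3775  0.2187] yawx 100.29 F [ 0.4  1.1 -0.5] op 0.383 gf 30.0
shift [-0.0007  0.0009  0.1357] turn [-0.03 -0.14 -0.11]
```

In the tool's units: 0.1345 m / 0.8 = 0.1681, 0.133 m / 0.8 = 0.1663.

Call:
play_rows(
  motion=[
    [[0, 0, 0.0438, 0, 0, 0], [0, 0, 0.0875, 0, 0, 0], [0, 0, 0.125, 0, 0, 0], [0, 0, 0.15, 0, 0, 0], [0, 0, 0.1625, 0, 0, 0], [0, 0, 0.1663, 0, 0, 0], [0, 0, 0.1681, 0, 0, 0], [0, 0, 0.1681, 0, 0, 0]],
  ],
)

```text
time_s: 19.68
position: [0.465, -0.3778, 0.086]
tcp_rot: [[-0.181, 0.983, 0.001], [0.983, 0.181, -0.001], [-0.001, 0.001, -1.0]]
force: [0.5, -0.9, -0.6]
opening: 0.385
grasp_force: 30.0
```

Call:
play_rows(
  motion=[
    [[0, 0, 0.0006, 0, 0, 0], [0, 0, 0.0013, 0, 0, 0], [0, 0, 0.0013, 0, 0, 0], [0, 0, 0.0013, 0, 0, 0]],
  ],
)

```text
time_s: 20.02
position: [0.4644, -0.3783, 0.0848]
tcp_rot: [[-0.18, 0.984, 0.001], [0.984, 0.18, -0.001], [-0.001, 0.001, -1.0]]
force: [-0.8, 0.3, 0.7]
opening: 0.382
grasp_force: 30.0
```

In the tool's units: 0.0015 m / 0.8 = 0.0019, 0.001 m / 0.8 = 0.0013.

Call:
play_rows(
  motion=[
    [[0, 0, 0.0013, 0, 0, 0], [0, 0, 0.0019, 0, 0, 0], [0, 0, 0.0019, 0, 0, 0], [0, 0, 0.0019, 0, 0, 0]],
  ],
)

```text
time_s: 20.35
position: [0.4643, -0.3782, 0.0829]
tcp_rot: [[-0.18, 0.984, 0.0], [0.984, 0.18, -0.0], [-0.0, 0.0, -1.0]]
force: [0.2, 0.1, 3.7]
opening: 0.381
grasp_force: 30.0
```

Call:
play_rows(
  motion=[
    [[0, 0, 0, 0, 0, 0], [0, 0, 0, 0, 0, 0], [0, 0, 0, 0, 0, 0], [0, 0, 0, 0, 0, 0], [0, 0, 0, 0, 0, 0]],
  ],
  fingers=0.065,
)

```text
time_s: 20.77
position: [0.4641, -0.3779, 0.0822]
tcp_rot: [[-0.18, 0.984, -0.0], [0.984, 0.18, 0.0], [0.0, -0.0, -1.0]]
force: [0.6, -0.1, 1.2]
opening: 0.676
grasp_force: 0.0
```

```bash
python3 -c "
from h import *
rel([.52,-.04,.25],190.4)
rel([.52,-.04,.25],10.4)
"
```

```text
t 20.77 pos [ 0.4641 -0.3779  0.0822] yawx 100.39 F [ 0.6 -0.1  1.2] op 0.676 gf 0.0
shift [ 0.3223  0.1158 -0.1677] turn [ 1.000e-02 -3.000e-02 -9.001e+01]
t 20.77 pos [ 0.4641 -0.3779  0.0822] yawx 100.39 F [ 0.6 -0.1  1.2] op 0.676 gf 0.0
shift [ 0.3223  0.1158 -0.1677] turn [-3.000e-02 -1.000e-02  8.999e+01]
```

In the tool's units: 0.19 m / 0.8 = 0.2375, -0.168 m / 0.8 = -0.21, -42 degrees / 120 = -0.35.

Call:
play_rows(
  motion=[
    [[0, 0, -0.05, 0, 0, 0], [0, 0, -0.1, 0, 0, 0], [0, 0, -0.15, 0, 0, -0.0583], [0.0438, 0.0125, -0.1875, 0, 0, -0.1167], [0.0875, 0.025, -0.21, 0, 0, -0.175], [0.1375, 0.0375, -0.21, 0, 0, -0.2333], [0.1875, 0.05, -0.21, 0, 0, -0.2917], [0.2375, 0.0688, -0.21, 0, 0, -0.35]],
  ],
  fingers=0.087,
)

```text
time_s: 21.43
position: [0.4826, -0.1834, 0.2512]
tcp_rot: [[-0.795, 0.607, 0.0], [0.607, 0.795, -0.0], [-0.001, 0.0, -1.0]]
force: [0.8, -0.0, 0.4]
opening: 0.999
grasp_force: 0.0
```

```bash
python3 -c "
from h import *
rel([.5,0,.25],190.4)
"
```

```text
t 21.43 pos [ 0.4826 -0.1834  0.2512] yawx 142.66 F [ 0.8 -0.   0.4] op 0.999 gf 0.0
shift [0.0974 0.1563 0.0011] turn [-1.000e-02  3.000e-02 -4.774e+01]
```

In the tool's units: 0.156 m / 0.8 = 0.195, 0.135 m / 0.8 = 0.1688, -47.7 degrees / 120 = -0.3975.

Call:
play_rows(
  motion=[
    [[0.0175, 0.0275, 0, 0, 0, -0.0583], [0.035, 0.0563, 0, 0, 0, -0.1167], [0.0525, 0.0838, 0, 0, 0, -0.175], [0.07, 0.1125, 0, 0, 0, -0.2333], [0.0875, 0.14, 0, 0, 0, -0.2917], [0.105, 0.1688, 0, 0, 0, -0.35], [0.1213, 0.195, 0, 0, 0, -0.3975], [0.1213, 0.195, 0, 0, 0, -0.3975]],
  ],
)

```text
time_s: 22.1
position: [0.5012, 0.0015, 0.2504]
tcp_rot: [[-0.983, -0.182, -0.001], [-0.182, 0.983, 0.002], [0.0, 0.002, -1.0]]
force: [0.1, -0.8, 0.1]
opening: 0.999
grasp_force: 0.0
```

```bash
python3 - <<'E'
from cyl import *
imaging.capture('top');imaging.capture('top');imaging.capture('top');imaging.capture('top')
locate('dish',(.62,.017),.005,['wrist','side'])
d=imaging.capture('side');f=d['frame'][:,:,::-1].copy()
f=cv2.resize(f[180:480,200:400],None,fx=2.6,fy=2)
d=imaging.capture('wrist');g=d['frame'][:,:,::-1].copy()
uv=proj(d,ring(.0305,.02)+[.62,.0175,0]).astype(int); cv2.polylines(g,[uv],True,(0,255,0),1)
g=cv2.resize(g,None,fx=.43,fy=.5)
im=np.zeros((600,520+g.shape[1],3),np.uint8); im[:,:520]=f; im[:g.shape[0],520:]=g
cv2.imwrite('pics/c3.png',im)
rel([.6205,.0175,.1],190.4)
E
```

```text
dish wrist none
dish side [0.6197 0.0153] 0.361
t 22.6 pos [ 0.5018 -0.0031  0.2505] yawx -170.01 F [-0.4 -0.1 -0.5] op 0.999 gf 0.0
shift [-0.1205 -0.0003  0.1505] turn [-0.   -0.   -0.41]
```

View pics/c3.png

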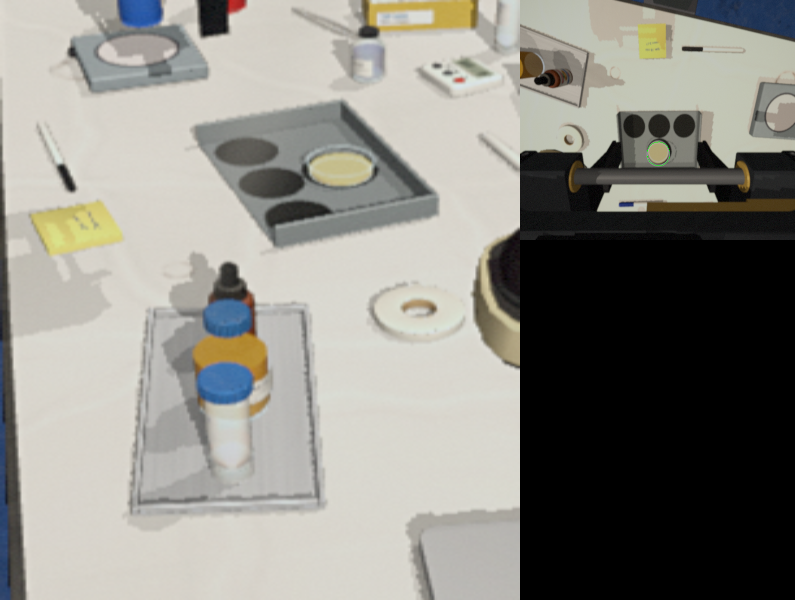

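All three stand upright in the tray (side crop: tube (228,420), reagent (230,370), dropper (232,300)). The dish is unmoved in the caddy at (340,167), and the wrist overlay sits on it.

In the tool's units: 0.15 m / 0.8 = 0.1875, 0.135 m / 0.8 = 0.1688, -0.4 degrees / 120 = -0.0033.

Call:
play_rows(
  motion=[
    [[-0.0438, 0, 0.0438, 0, 0, -0.0033], [-0.0875, 0, 0.0875, 0, 0, -0.0033], [-0.125, 0, 0.125, 0, 0, -0.0033], [-0.15, -0.0013, 0.1688, 0, 0, -0.0033], [-0.15, -0.0013, 0.1875, 0, 0, -0.0033], [-0.15, -0.0013, 0.1875, 0, 0, -0.0033], [-0.15, -0.0013, 0.1875, 0, 0, -0.0033]],
  ],
)

```text
time_s: 23.18
position: [0.6186, 0.0176, 0.0986]
tcp_rot: [[-0.983, -0.182, -0.005], [-0.182, 0.983, 0.001], [0.005, 0.002, -1.0]]
force: [0.7, 0.4, 0.8]
opening: 0.995
grasp_force: 0.0
```

```bash
python3 -c "
from h import *
imaging.capture('top')
rel([.6203,.0165,.026],190.4)
"
```

```text
t 23.23 pos [0.6195 0.0174 0.1005] yawx -169.54 F [ 0.3 -0.4  0.5] op 0.999 gf 0.0
shift [-0.0008 -0.0011  0.0745] turn [ 0.02 -0.09  0.06]
```

In the tool's units: 0.0745 m / 0.8 = 0.0931, -0.001 m / 0.8 = -0.0013.

Call:
play_rows(
  motion=[
    [[-0.0013, -0.0013, 0.0375, 0, 0, 0], [-0.0013, -0.0013, 0.0688, 0, 0, 0], [-0.0013, -0.0013, 0.085, 0, 0, 0], [-0.0013, -0.0013, 0.0913, 0, 0, 0], [-0.0013, -0.0013, 0.0931, 0, 0, 0], [-0.0013, -0.0013, 0.0931, 0, 0, 0], [-0.0013, -0.0013, 0.0931, 0, 0, 0]],
  ],
)

```text
time_s: 23.82
position: [0.6223, 0.0167, 0.0277]
tcp_rot: [[-0.983, -0.182, 0.003], [-0.182, 0.983, -0.0], [-0.003, -0.001, -1.0]]
force: [-0.6, -0.7, -1.0]
opening: 1.001
grasp_force: 0.0
```

```bash
python3 -c "
from h import *
imaging.capture('top')
rel([.6203,.0165,.025],190.4)
"
```

```text
t 23.87 pos [0.6223 0.0167 0.0277] yawx -169.51 F [ 0.3 -0.4  0.5] op 1.007 gf 0.0
shift [0.002  0.0001 0.0027] turn [-0.06  0.16  0.09]
```

In the tool's units: 0.002 m / 0.8 = 0.0025, 0.001 m / 0.8 = 0.0013.

Call:
play_rows(
  motion=[
    [[0.0013, 0, 0.0013, 0, 0, 0], [0.0019, 0, 0.0025, 0, 0, 0], [0.0019, 0, 0.0025, 0, 0, 0]],
  ],
)

```text
time_s: 24.12
position: [0.6196, 0.0166, 0.0243]
tcp_rot: [[-0.983, -0.182, 0.0], [-0.182, 0.983, -0.0], [-0.0, -0.0, -1.0]]
force: [-1.1, -0.5, -0.1]
opening: 1.0
grasp_force: 0.0
```

Call:
play_rows(
  motion=[
    [[0, 0, 0, 0, 0, 0], [0, 0, 0, 0, 0, 0], [0, 0, 0, 0, 0, 0], [0, 0, 0, 0, 0, 0], [0, 0, 0, 0, 0, 0], [0, 0, 0, 0, 0, 0], [0, 0, 0, 0, 0, 0], [0, 0, 0, 0, 0, 0]],
  ],
  fingers=0.0,
)

```text
time_s: 24.78
position: [0.6197, 0.0166, 0.0239]
tcp_rot: [[-0.983, -0.182, -0.0], [-0.182, 0.983, 0.0], [0.0, 0.0, -1.0]]
force: [0.7, 0.4, -0.2]
opening: 0.701
grasp_force: 30.0
```

```bash
python3 -c "
from h import *
rel([.47,.298,.12],100.4)
"
```

```text
t 24.78 pos [0.6197 0.0166 0.0239] yawx -169.51 F [ 0.7  0.4 -0.2] op 0.701 gf 30.0
shift [ 0.096   0.3039 -0.0961] turn [-0.   -0.   90.09]
```

In the tool's units: 0.135 m / 0.8 = 0.1688, -0.126 m / 0.8 = -0.1575, 42 degrees / 120 = 0.35.

Call:
play_rows(
  motion=[
    [[0, 0, -0.0188, 0, 0, 0], [0, 0, -0.0563, 0, 0, 0], [0, 0.0125, -0.1, 0, 0, 0.0583], [0.0125, 0.0438, -0.1375, 0, 0, 0.1167], [0.0225, 0.075, -0.1575, 0, 0, 0.175], [0.0325, 0.1063, -0.1575, 0, 0, 0.2333], [0.0425, 0.1375, -0.1575, 0, 0, 0.2917], [0.0525, 0.1688, -0.1575, 0, 0, 0.35]],
  ],
)

```text
time_s: 25.45
position: [0.5533, 0.1427, 0.1507]
tcp_rot: [[-0.849, 0.528, 0.001], [0.528, 0.849, 0.0], [-0.001, 0.001, -1.0]]
force: [0.2, -0.1, -1.4]
opening: 0.701
grasp_force: 30.0
```

```bash
python3 -c "
from h import *
rel([.47,.298,.15],100.4)
"
```

```text
t 25.45 pos [0.5533 0.1427 0.1507] yawx 148.12 F [ 0.2 -0.1 -1.4] op 0.701 gf 30.0
shift [0.1527 0.0879 0.0007] turn [6.000e-02 3.000e-02 4.772e+01]
```

In the tool's units: 47.7 degrees / 120 = 0.3975.

Call:
play_rows(
  motion=[
    [[0, 0, 0, 0, 0, 0.0583], [0, 0, 0, 0, 0, 0.1167], [0, 0, 0, 0, 0, 0.175], [0, 0, 0, 0, 0, 0.2333], [0, 0, 0, 0, 0, 0.2917], [0, 0, 0, 0, 0, 0.35], [0, 0, 0, 0, 0, 0.3975], [0, 0, 0, 0, 0, 0.3975]],
  ],
)

```text
time_s: 26.12
position: [0.5537, 0.1418, 0.1499]
tcp_rot: [[-0.186, 0.983, -0.0], [0.983, 0.186, 0.0], [0.0, -0.0, -1.0]]
force: [1.2, -0.4, 0.1]
opening: 0.7
grasp_force: 30.0
```

```bash
python3 - <<'E'
from cyl import *
n='viewing_stand'; P=[]
for c in['top','side','wrist']:
    d=imaging.capture(c); o=finder.outline_of(c,n)
    o=[k for k in o if k['confidence']>.3]
    u=proj(d,np.array([[.47,.298,.024]]))[0]; print(c,'pred px',u.round(1),len(o))
    if not o: continue
    mk=o[0]['pixels'].astype(np.float32); oc=np.zeros((480,640),bool)
    x,f=fit([(d,mk,oc)],n,np.array([.47,.298,.11])); print(x.round(4),round(f,3),mk.sum())
    # white plate inside hull of the stand mask
    h=cv2.dilate(sil(d,n,x),np.ones((1,1)))>.9; g=d['frame'].min(2).astype(float)
    t,_=cv2.threshold(d['frame'].min(2)[h].reshape(-1,1),0,255,cv2.THRESH_OTSU)
    b=((g>t)&h).astype(np.uint8); k,l,st,ce=cv2.connectedComponentsWithStats(b); i=1+np.argmax(st[1:,4])
    a=st[i]; e=cv2.fitEllipse(max(cv2.findContours((l==i).astype(np.uint8),0,cv2.CHAIN_APPROX_NONE)[0],key=len)); print('blob',a,e)
    r=d['R'].T@np.linalg.inv(d['camera_matrix'])@np.array([*e[0],1]); C=-d['R'].T@d['t']
    print('plate',(C+r*(.024-C[2])/r[2]).round(4))
    y,x_=map(int,u[::-1]); cr=d['frame'][max(0,y-60):y+60,max(0,x_-60):x_+60,::-1]; P.append(cv2.resize(cr,(380,380)))
cv2.imwrite('pics/st.png',np.hstack(P[:2]))
rel([.47,.298,.15],100.4)
E
```

```text
top pred px [229.5 279.5] 2
[0.471  0.299  0.0936] 1.013 1105.0
blob [207 264  26  40 796] ((219.36289978027344, 284.1327209472656), (26.6064510345459, 42.64067840576172), 9.995102882385254)
plate [0.4573 0.3241 0.024 ]
side pred px [253.1 204.5] 1
[0.4652 0.3026 0.124 ] 0.108 1318.0
blob [238 197  29  16 341] ((251.88092041015625, 204.5606231689453), (14.636482238769531, 27.31982421875), 86.04435729980469)
plate [0.4669 0.2983 0.024 ]
wrist pred px [238.8 -15.7] 1
[0.47   0.3015 0.1111] 0.026 14928.0
blob [ 182    0  108   50 4200] ((239.28579711914062, 21.02189064025879), (51.91130065917969, 113.72908020019531), 93.19853973388672)
plate [0.4728 0.2775 0.024 ]
t 26.42 pos [0.5538 0.1417 0.15  ] yawx 100.85 F [-0.2  0.3 -0.9] op 0.704 gf 30.0
shift [ 0.1693 -0.0529 -0.    ] turn [-0.01  0.    0.45]
```

View pics/st.png

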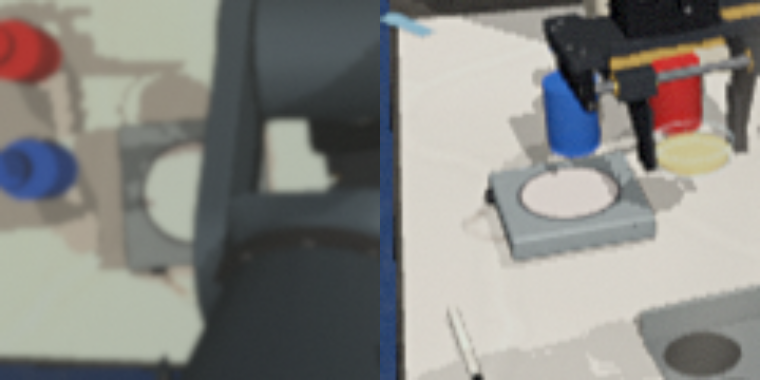

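The side crop shows the dish held level and the stand's plate free at (253,204). The arm covers part of the stand in the top view, so I move closer and measure the plate with the wrist camera.

In the tool's units: 0.08 m / 0.8 = 0.1, 0.075 m / 0.8 = 0.0938, -0.4 degrees / 120 = -0.0033.

Call:
play_rows(
  motion=[
    [[0.05, -0.015, 0, 0, 0, -0.0033], [0.0938, -0.0313, 0, 0, 0, -0.0033], [0.1, -0.05, 0, 0, 0, -0.0033], [0.1, -0.0663, 0, 0, 0, -0.0033], [0.1, -0.0663, 0, 0, 0, -0.0033], [0.1, -0.0663, 0, 0, 0, -0.0033], [0.1, -0.0663, 0, 0, 0, -0.0033]],
  ],
)

```text
time_s: 27.0
position: [0.4883, 0.2103, 0.1503]
tcp_rot: [[-0.194, 0.981, 0.002], [0.981, 0.194, 0.0], [-0.0, 0.002, -1.0]]
force: [-0.1, 0.1, -0.1]
opening: 0.703
grasp_force: 30.0
```

```bash
python3 - <<'E'
from cyl import *
imaging.capture('side');imaging.capture('side')
def plate(d,f,nm):
    u=proj(d,ring(.05,.024)+[.47,.298,0]); h=np.zeros((480,640),np.uint8); cv2.fillConvexPoly(h,u.round().astype(np.int32),1)
    g=f.min(2); t,_=cv2.threshold(g[h>0].reshape(-1,1),0,255,cv2.THRESH_OTSU)
    k,l,st,ce=cv2.connectedComponentsWithStats(((g>t)&(h>0)).astype(np.uint8)); i=1+np.argmax(st[1:,4])
    cn=max(cv2.findContours((l==i).astype(np.uint8),0,cv2.CHAIN_APPROX_NONE)[0],key=len)[:,0].astype(float)
    r=(d['R'].T@np.linalg.inv(d['camera_matrix'])@np.c_[cn,np.ones(len(cn))].T); C=-d['R'].T@d['t']
    W=(C[:,None]+r*(.024-C[2])/r[2])[:2].T
    (x,y),R=cv2.minEnclosingCircle(W.astype(np.float32)*1000)
    A=np.c_[2*W,np.ones(len(W))]; s=np.linalg.lstsq(A,(W**2).sum(1),rcond=None)[0]
    print(nm,'encl',round(x,1),round(y,1),round(R,1),'lsq',s[:2].round(4),np.sqrt(s[2]+s[0]**2+s[1]**2).round(4))
for c in['top','side']:
    d=imaging.capture(c); plate(d,cv2.imread(f'pics/{c}0.png')[:,:,::-1].copy(),c+'0')
d=imaging.capture('wrist'); print(proj(d,np.array([[.47,.298,.024]]))); plate(d,d['frame'],'wrist')
cv2.imwrite('pics/w5.png',d['frame'][:,:,::-1])
q=finder.outline_of('wrist','dish')
rel([.47,.298,.15],100.4)
E
```

```text
top0 encl 470.8 298.2 38.7 lsq [0.4708 0.298 ] 0.0377
side0 encl 468.6 299.1 39.9 lsq [0.4684 0.2989] 0.0378
[[320.62419675 116.06420541]]
wrist encl 469.8 300.2 39.8 lsq [0.4696 0.2982] 0.0382
t 27.3 pos [0.4875 0.2101 0.1499] yawx 101.15 F [-0.1  0.  -1. ] op 0.704 gf 30.0
shift [ 0.0896 -0.0002 -0.0001] turn [ 0.02 -0.    0.75]
```

View pics/w5.png

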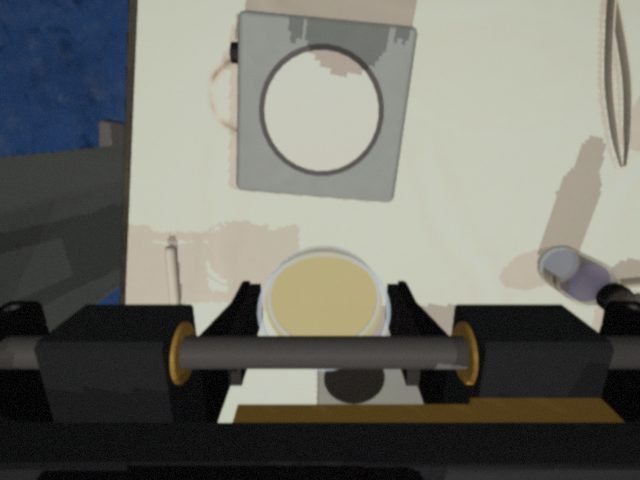

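The plate is centred at pixel (322,108), which is (0.4698, 0.2983) in the world, and the dish is centred between the jaws at (324,298).

In the tool's units: 0.09 m / 0.8 = 0.1125, 0.085 m / 0.8 = 0.1063.

Call:
play_rows(
  motion=[
    [[0.0438, 0, 0, 0, 0, 0], [0.0875, 0, 0, 0, 0, 0], [0.1063, 0, 0.025, 0, 0, 0], [0.1125, 0, 0.0625, 0, 0, 0], [0.1125, 0, 0.0938, 0, 0, 0], [0.1125, 0, 0.1063, 0, 0, 0], [0.1125, 0, 0.1063, 0, 0, 0], [0.1125, 0, 0.1063, 0, 0, 0]],
  ],
)

```text
time_s: 27.97
position: [0.4696, 0.2984, 0.0649]
tcp_rot: [[-0.193, 0.981, -0.001], [0.981, 0.193, -0.0], [-0.0, -0.001, -1.0]]
force: [0.5, -0.4, 0.2]
opening: 0.705
grasp_force: 30.0
```

```bash
python3 - <<'E'
from cyl import *
for i in range(4): imaging.capture('side')
rel([.4698,.2983,.043],100.4)
s=bot.read_state(); p=s['position']
for c in('wrist','side'): locate('dish',(p[0],p[1]),p[2]-.0189,[c])
E
```

```text
t 28.17 pos [0.4706 0.2988 0.0665] yawx 101.15 F [ 1.   0.1 -0.4] op 0.702 gf 30.0
shift [-0.0003 -0.001   0.0235] turn [ 0.18 -0.03  0.75]
dish wrist [0.4719 0.2992] 0.481
dish side [0.4699 0.2991] 0.698
```

In the tool's units: 0.0225 m / 0.8 = 0.0281, -0.001 m / 0.8 = -0.0013.

Call:
play_rows(
  motion=[
    [[0, -0.0013, 0.0125, 0, 0, 0], [0, -0.0013, 0.0225, 0, 0, 0], [0, -0.0013, 0.0263, 0, 0, 0], [0, -0.0013, 0.0281, 0, 0, 0], [0, -0.0013, 0.0281, 0, 0, 0], [0, -0.0013, 0.0281, 0, 0, 0], [0, -0.0013, 0.0281, 0, 0, 0]],
  ],
)

```text
time_s: 28.95
position: [0.4674, 0.2981, 0.0427]
tcp_rot: [[-0.194, 0.981, -0.002], [0.981, 0.194, -0.001], [-0.001, -0.003, -1.0]]
force: [-2.0, -0.7, 8.0]
opening: 0.698
grasp_force: 30.0
```

```bash
python3 -c "
from h import *
rel([.4698,.2983,.043],100.4);imaging.capture('side');rel([.4698,.2983,.043],100.4)"
```

```text
t 28.95 pos [0.4674 0.2981 0.0427] yawx 101.2 F [-2.  -0.7  8. ] op 0.698 gf 30.0
shift [-0.0003  0.0024 -0.0003] turn [-0.14  0.03  0.8 ]
t 29.0 pos [0.4674 0.2981 0.0427] yawx 101.2 F [-1.8 -1.3  8.9] op 0.703 gf 30.0
shift [-0.0003  0.0024 -0.0003] turn [-0.14  0.03  0.8 ]
```

Contact is made; I correct 2.4 mm sideways with a light lift, then release.

In the tool's units: -0.002 m / 0.8 = -0.0025, -0.0005 m / 0.8 = -0.0006.

Call:
play_rows(
  motion=[
    [[0, 0, -0.0025, 0, 0, 0], [0, 0.0025, -0.0025, 0, 0, 0], [0, 0.0025, -0.0025, 0, 0, 0], [0, 0.0025, -0.0025, 0, 0, 0], [0, 0.0025, -0.0013, 0, 0, 0], [0, 0.0025, -0.0006, 0, 0, 0], [0, 0.0025, -0.0006, 0, 0, 0]],
  ],
)

```text
time_s: 29.58
position: [0.4703, 0.2988, 0.0429]
tcp_rot: [[-0.194, 0.981, -0.0], [0.981, 0.194, -0.0], [-0.0, -0.0, -1.0]]
force: [0.2, -0.7, 0.6]
opening: 0.706
grasp_force: 30.0
```

```bash
python3 -c "
from h import *
rel([.4698,.2983,.043],100.4)"
```

```text
t 29.58 pos [0.4703 0.2988 0.0429] yawx 101.19 F [ 0.2 -0.7  0.6] op 0.706 gf 30.0
shift [-0.0004 -0.0006 -0.0001] turn [-0.01  0.    0.79]
```

Call:
play_rows(
  motion=[
    [[0, 0, 0, 0, 0, 0], [0, 0, 0, 0, 0, 0], [0, 0, 0, 0, 0, 0], [0, 0, 0, 0, 0, 0], [0, 0, 0, 0, 0, 0], [0, 0, 0, 0, 0, 0]],
  ],
  fingers=0.087,
)

```text
time_s: 30.08
position: [0.4704, 0.2989, 0.043]
tcp_rot: [[-0.194, 0.981, 0.0], [0.981, 0.194, 0.0], [0.0, 0.0, -1.0]]
force: [-0.2, -0.4, -0.3]
opening: 0.98
grasp_force: 0.0
```

In the tool's units: -0.135 m / 0.8 = -0.1688, -0.12 m / 0.8 = -0.15, -0.8 degrees / 120 = -0.0067.

Call:
play_rows(
  motion=[
    [[0, 0, -0.025, 0, 0, 0], [0, 0, -0.0625, 0, 0, 0], [0, 0, -0.1125, 0, 0, 0], [0, 0, -0.15, 0, 0, -0.0067], [-0.0438, 0, -0.1688, 0, 0, -0.0067], [-0.0875, 0, -0.1688, 0, 0, -0.0067], [-0.125, 0, -0.1688, 0, 0, -0.0067], [-0.125, 0, -0.1688, 0, 0, -0.0067]],
  ],
)

```text
time_s: 30.75
position: [0.4909, 0.1967, 0.1787]
tcp_rot: [[-0.204, 0.979, 0.001], [0.979, 0.204, -0.002], [-0.002, 0.001, -1.0]]
force: [-0.4, 0.3, -0.6]
opening: 1.001
grasp_force: 0.0
```

```bash
python3 - <<'E'
from cyl import *
imaging.capture('side')
d=imaging.capture('wrist'); g=d['frame'][:,:,::-1].copy()
for r,z,p in((.0305,.039,(.4698,.2983,0)),(.04,.0245,(.4698,.2983,0))): cv2.polylines(g,[proj(d,ring(r,z)+p).round().astype(int)],True,(0,255,0) if z>.03 else (0,0,255),1)
cv2.imwrite('pics/w6.png',cv2.resize(g[0:300,170:470],None,fx=2,fy=2))
locate('dish',(.47,.298),.024,['wrist','side'])
rel([.4641,-.3780,.2],100.4)
E
```

```text
dish wrist [0.4711 0.3006] 0.049
dish side [0.4684 0.3012] 0.535
ALL dish [0.471  0.3006] 0.593
t 31.05 pos [0.4893 0.2017 0.1778] yawx 102.06 F [-0.3  0.9  0. ] op 1.004 gf 0.0
shift [-0.5616 -0.1459 -0.0223] turn [-0.03 -0.02  1.66]
```

View pics/w6.png

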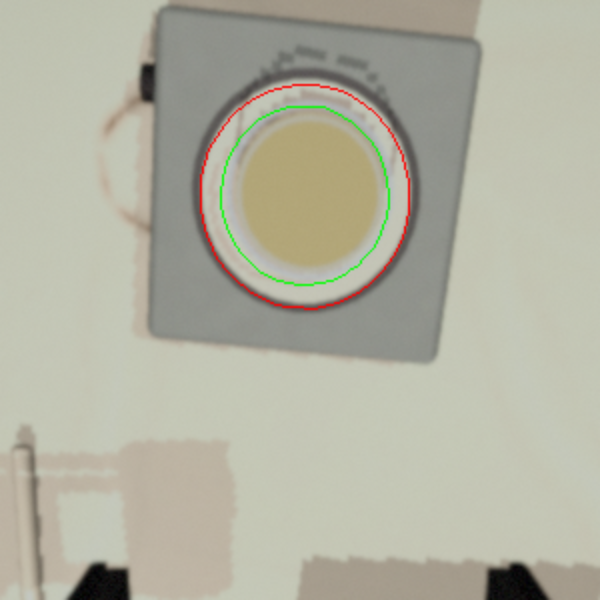

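The dish lies on the plate at (310,193) against the plate centre at (307,190), within about 2 mm. Next is the tube.

In the tool's units: -0.32 m / 0.8 = -0.4, -0.28 m / 0.8 = -0.35, 1.7 degrees / 120 = 0.0142.

Call:
play_rows(
  motion=[
    [[-0.05, -0.0125, -0.0125, 0, 0, 0.0142], [-0.1, -0.0263, -0.025, 0, 0, 0.0142], [-0.15, -0.0388, -0.0275, 0, 0, 0.0142], [-0.2, -0.0525, -0.0275, 0, 0, 0.0142], [-0.25, -0.065, -0.0275, 0, 0, 0.0142], [-0.3, -0.0775, -0.0275, 0, 0, 0.0142], [-0.35, -0.0913, -0.0275, 0, 0, 0.0142], [-0.4, -0.1038, -0.0275, 0, 0, 0.0142]],
  ],
  fingers=0.065,
)

```text
time_s: 31.72
position: [0.4748, -0.1303, 0.1999]
tcp_rot: [[-0.18, 0.984, -0.0], [0.984, 0.18, 0.0], [0.0, -0.0, -1.0]]
force: [0.7, 0.3, 0.4]
opening: 0.748
grasp_force: 0.0
```

```bash
python3 -c "
from h import *
rel([.4641,-.378,.2],100.4)"
```

```text
t 31.72 pos [ 0.4748 -0.1303  0.1999] yawx 100.39 F [0.7 0.3 0.4] op 0.748 gf 0.0
shift [-2.417e-01 -5.520e-02 -2.000e-04] turn [-0.01 -0.02 -0.01]
```

In the tool's units: -0.2417 m / 0.8 = -0.3021, -0.01 m / 0.8 = -0.0125.

Call:
play_rows(
  motion=[
    [[-0.05, -0.0125, 0, 0, 0, 0], [-0.1, -0.0238, 0, 0, 0, 0], [-0.15, -0.035, 0, 0, 0, 0], [-0.2, -0.0463, 0, 0, 0, 0], [-0.25, -0.0575, 0, 0, 0, 0], [-0.2875, -0.0656, 0, 0, 0, 0], [-0.3021, -0.069, 0, 0, 0, 0], [-0.3021, -0.069, 0, 0, 0, 0]],
  ],
)

```text
time_s: 32.38
position: [0.4644, -0.3796, 0.1996]
tcp_rot: [[-0.177, 0.984, 0.001], [0.984, 0.177, -0.001], [-0.001, 0.001, -1.0]]
force: [0.1, 0.6, 0.5]
opening: 0.743
grasp_force: 0.0
```

Call:
play_rows(
  motion=[
    [[0, 0, 0, 0, 0, 0], [0, 0, 0, 0, 0, 0], [0, 0, 0, 0, 0, 0], [0, 0, 0, 0, 0, 0], [0, 0, 0, 0, 0, 0]],
  ],
)

```text
time_s: 32.8
position: [0.4642, -0.3757, 0.2002]
tcp_rot: [[-0.18, 0.984, -0.0], [0.984, 0.18, 0.0], [0.0, -0.0, -1.0]]
force: [0.0, -0.5, 0.1]
opening: 0.748
grasp_force: 0.0
```

```bash
python3 -c "
from h import *
rel([.4641,-.378,.0825],100.4)"
```

```text
t 32.8 pos [ 0.4642 -0.3757  0.2002] yawx 100.39 F [ 0.  -0.5  0.1] op 0.748 gf 0.0
shift [-0.0023 -0.0005  0.1177] turn [-0.   -0.02 -0.01]
```

In the tool's units: 0.1175 m / 0.8 = 0.1469, -0.0005 m / 0.8 = -0.0006.

Call:
play_rows(
  motion=[
    [[-0.0013, 0, 0.05, 0, 0, 0], [-0.0019, -0.0006, 0.0938, 0, 0, 0], [-0.0019, -0.0006, 0.125, 0, 0, 0], [-0.0019, -0.0006, 0.1469, 0, 0, 0], [-0.0019, -0.0006, 0.1469, 0, 0, 0], [-0.0019, -0.0006, 0.1469, 0, 0, 0], [-0.0019, -0.0006, 0.1469, 0, 0, 0], [-0.0019, -0.0006, 0.1469, 0, 0, 0]],
  ],
)

```text
time_s: 33.47
position: [0.4646, -0.3796, 0.0843]
tcp_rot: [[-0.179, 0.984, 0.002], [0.984, 0.179, -0.003], [-0.003, 0.002, -1.0]]
force: [0.8, -0.3, 0.4]
opening: 0.745
grasp_force: 0.0
```

```bash
python3 -c "
from h import *
for i in range(5): imaging.capture('side')
rel([.4641,-.378,.0825],100.4)"
```

```text
t 33.72 pos [ 0.464  -0.3791  0.0834] yawx 100.29 F [ 0.1  0.3 -0. ] op 0.749 gf 0.0
shift [0.0011 0.0003 0.0009] turn [ 0.05  0.08 -0.11]
```

Call:
play_rows(
  motion=[
    [[0.0013, 0, 0.0006, 0, 0, 0], [0.0013, 0, 0.0006, 0, 0, 0], [0.0013, 0, 0.0006, 0, 0, 0], [0.0013, 0, 0.0006, 0, 0, 0], [0.0013, 0, 0.0006, 0, 0, 0], [0.0013, 0, 0.0006, 0, 0, 0], [0.0013, 0, 0.0006, 0, 0, 0], [0.0013, 0, 0.0006, 0, 0, 0]],
  ],
  fingers=0.0,
)

```text
time_s: 34.38
position: [0.4634, -0.3777, 0.0819]
tcp_rot: [[-0.179, 0.984, -0.0], [0.984, 0.179, 0.0], [0.0, -0.0, -1.0]]
force: [0.3, 0.5, -0.6]
opening: 0.385
grasp_force: 30.0
```

Call:
play_rows(
  motion=[
    [[0, 0, 0, 0, 0, 0], [0, 0, 0, 0, 0, 0]],
  ],
)

```text
time_s: 34.55
position: [0.4634, -0.3777, 0.0819]
tcp_rot: [[-0.179, 0.984, -0.0], [0.984, 0.179, 0.0], [0.0, -0.0, -1.0]]
force: [-0.4, -0.4, -1.6]
opening: 0.388
grasp_force: 30.0
```

```bash
python3 -c "
from h import *
rel([.5449,.073,.22],100.4)"
```

```text
t 34.55 pos [ 0.4634 -0.3777  0.0819] yawx 100.29 F [-0.4 -0.4 -1.6] op 0.388 gf 30.0
shift [ 0.4289  0.1606 -0.1381] turn [-0.   -0.01 -0.11]
```

In the tool's units: 0.15 m / 0.8 = 0.1875, 0.01 m / 0.8 = 0.0125.

Call:
play_rows(
  motion=[
    [[0, 0, -0.025, 0, 0, 0], [0, 0, -0.0688, 0, 0, 0], [0, 0, -0.1125, 0, 0, 0], [0.0125, 0.005, -0.1563, 0, 0, 0], [0.0563, 0.0213, -0.1725, 0, 0, 0], [0.1, 0.0375, -0.1725, 0, 0, 0], [0.1438, 0.0538, -0.1725, 0, 0, 0], [0.1875, 0.07, -0.1725, 0, 0, 0]],
  ],
)

```text
time_s: 35.22
position: [0.4918, -0.2188, 0.2206]
tcp_rot: [[-0.177, 0.984, 0.001], [0.984, 0.177, -0.001], [-0.001, 0.001, -1.0]]
force: [0.4, 0.0, -0.4]
opening: 0.385
grasp_force: 30.0
```

In the tool's units: 0.27 m / 0.8 = 0.3375, 0.25 m / 0.8 = 0.3125.

Call:
play_rows(
  motion=[
    [[0.0463, 0.0175, 0, 0, 0, 0], [0.0925, 0.035, 0, 0, 0, 0], [0.1388, 0.0525, 0, 0, 0, 0], [0.185, 0.07, 0, 0, 0, 0], [0.2313, 0.0875, 0, 0, 0, 0], [0.275, 0.1038, 0, 0, 0, 0], [0.3125, 0.1175, 0, 0, 0, 0], [0.3375, 0.1263, 0, 0, 0, 0]],
  ],
)

```text
time_s: 35.88
position: [0.5429, 0.0668, 0.2201]
tcp_rot: [[-0.181, 0.984, 0.0], [0.984, 0.181, 0.001], [0.001, 0.0, -1.0]]
force: [1.1, -1.1, 0.5]
opening: 0.387
grasp_force: 30.0
```

In the tool's units: 0.009 m / 0.8 = 0.0113, 0.0036 m / 0.8 = 0.0045.

Call:
play_rows(
  motion=[
    [[0.0113, 0.0045, 0, 0, 0, 0], [0.0113, 0.0045, 0, 0, 0, 0], [0.0113, 0.0045, 0, 0, 0, 0], [0.0113, 0.0045, 0, 0, 0, 0], [0.0113, 0.0045, 0, 0, 0, 0]],
  ],
)

```text
time_s: 36.3
position: [0.5448, 0.0715, 0.22]
tcp_rot: [[-0.177, 0.984, -0.0], [0.984, 0.177, -0.0], [-0.0, -0.0, -1.0]]
force: [-0.3, -0.4, -1.1]
opening: 0.384
grasp_force: 30.0
```

```bash
python3 -c "
from h import *
rel([.5449,.073,.0835],100.4)"
```

```text
t 36.3 pos [0.5448 0.0715 0.22  ] yawx 100.17 F [-0.3 -0.4 -1.1] op 0.384 gf 30.0
shift [0.0015 0.0004 0.1365] turn [-0.02  0.02 -0.23]
```

In the tool's units: 0.134 m / 0.8 = 0.1675, 0.133 m / 0.8 = 0.1663, -0.2 degrees / 120 = -0.0017.

Call:
play_rows(
  motion=[
    [[0.0013, 0, 0.0438, 0, 0, -0.0017], [0.0013, 0, 0.0875, 0, 0, -0.0017], [0.0013, 0, 0.125, 0, 0, -0.0017], [0.0013, 0, 0.15, 0, 0, -0.0017], [0.0013, 0, 0.1625, 0, 0, -0.0017], [0.0013, 0, 0.1663, 0, 0, -0.0017], [0.0013, 0, 0.1675, 0, 0, -0.0017], [0.0013, 0, 0.1675, 0, 0, -0.0017]],
  ],
)

```text
time_s: 36.97
position: [0.5457, 0.0735, 0.0869]
tcp_rot: [[-0.181, 0.983, 0.002], [0.983, 0.181, -0.0], [-0.001, 0.002, -1.0]]
force: [1.0, -0.3, -0.7]
opening: 0.389
grasp_force: 30.0
```

Call:
play_rows(
  motion=[
    [[0, 0, 0, 0, 0, 0], [0, 0, 0, 0, 0, 0], [0, 0, 0, 0, 0, 0]],
  ],
)

```text
time_s: 37.22
position: [0.5454, 0.074, 0.0871]
tcp_rot: [[-0.182, 0.983, 0.002], [0.983, 0.182, -0.0], [-0.001, 0.002, -1.0]]
force: [0.2, -1.3, -0.5]
opening: 0.384
grasp_force: 30.0
```

```bash
python3 -c "
from h import *
rel([.5449,.073,.083],100.4)"
```

```text
t 37.22 pos [0.5454 0.074  0.0871] yawx 100.49 F [ 0.2 -1.3 -0.5] op 0.384 gf 30.0
shift [-0.0009 -0.0007  0.0041] turn [0.13 0.03 0.09]
```

In the tool's units: 0.0035 m / 0.8 = 0.0044, -0.001 m / 0.8 = -0.0013.

Call:
play_rows(
  motion=[
    [[-0.0013, -0.0006, 0.0019, 0, 0, 0], [-0.0013, -0.0006, 0.0038, 0, 0, 0], [-0.0013, -0.0006, 0.0044, 0, 0, 0], [-0.0013, -0.0006, 0.0044, 0, 0, 0], [-0.0013, -0.0006, 0.0044, 0, 0, 0]],
  ],
)

```text
time_s: 37.63
position: [0.5444, 0.0729, 0.0828]
tcp_rot: [[-0.182, 0.983, 0.0], [0.983, 0.182, -0.0], [-0.0, 0.0, -1.0]]
force: [-0.6, -0.3, 3.5]
opening: 0.382
grasp_force: 30.0
```

```bash
python3 -c "
from h import *
rel([.5449,.073,.083],100.4)"
```

```text
t 37.63 pos [0.5444 0.0729 0.0828] yawx 100.49 F [-0.6 -0.3  3.5] op 0.382 gf 30.0
shift [-0.      0.0005 -0.0002] turn [0.01 0.01 0.09]
```

Call:
play_rows(
  motion=[
    [[0, 0, 0, 0, 0, 0], [0, 0, 0, 0, 0, 0], [0, 0, 0, 0, 0, 0], [0, 0, 0, 0, 0, 0], [0, 0, 0, 0, 0, 0]],
  ],
  fingers=0.065,
)

```text
time_s: 38.05
position: [0.5443, 0.073, 0.0823]
tcp_rot: [[-0.182, 0.983, -0.0], [0.983, 0.182, 0.0], [0.0, -0.0, -1.0]]
force: [0.1, 0.2, 0.7]
opening: 0.672
grasp_force: 0.0
```

In the tool's units: -0.198 m / 0.8 = -0.2475, -0.161 m / 0.8 = -0.2013.

Call:
play_rows(
  motion=[
    [[0, 0, -0.0438, 0, 0, 0], [0, 0, -0.0875, 0, 0, 0], [-0.0188, -0.0075, -0.125, 0, 0, 0], [-0.0625, -0.0238, -0.125, 0, 0, 0], [-0.1088, -0.0413, -0.125, 0, 0, 0], [-0.155, -0.0588, -0.125, 0, 0, 0], [-0.2013, -0.0763, -0.125, 0, 0, 0], [-0.2475, -0.0938, -0.125, 0, 0, 0]],
  ],
)

```text
time_s: 38.72
position: [0.5061, -0.1369, 0.1826]
tcp_rot: [[-0.183, 0.983, 0.0], [0.983, 0.183, -0.0], [-0.0, 0.0, -1.0]]
force: [1.1, 0.0, -0.3]
opening: 0.746
grasp_force: 0.0
```

In the tool's units: -0.163 m / 0.8 = -0.2038, -0.155 m / 0.8 = -0.1938.

Call:
play_rows(
  motion=[
    [[-0.0463, -0.0175, 0, 0, 0, 0], [-0.0925, -0.035, 0, 0, 0, 0], [-0.1375, -0.0525, 0, 0, 0, 0], [-0.175, -0.0663, 0, 0, 0, 0], [-0.1938, -0.0738, 0, 0, 0, 0], [-0.2038, -0.0759, 0, 0, 0, 0], [-0.2038, -0.0759, 0, 0, 0, 0], [-0.2038, -0.0759, 0, 0, 0, 0]],
  ],
  fingers=0.084,
)

```text
time_s: 39.38
position: [0.4765, -0.3059, 0.1822]
tcp_rot: [[-0.182, 0.983, -0.001], [0.983, 0.182, 0.001], [0.001, -0.0, -1.0]]
force: [-0.6, -0.3, -0.9]
opening: 0.964
grasp_force: 0.0
```

```bash
python3 -c "
from h import *
for i in range(3): imaging.capture('side')
rel([.4761,-.3067,.0746],100.4)"
```

```text
t 39.53 pos [ 0.4768 -0.3049  0.1824] yawx 100.59 F [-0.  -0.7  0. ] op 0.967 gf 0.0
shift [-0.0018 -0.001   0.1078] turn [-0.03 -0.07  0.19]
```

In the tool's units: 0.1075 m / 0.8 = 0.1344, 0.07 m / 0.8 = 0.0875, 0.2 degrees / 120 = 0.0017.

Call:
play_rows(
  motion=[
    [[-0.0013, -0.0013, 0.0438, 0, 0, 0.0017], [-0.0013, -0.0013, 0.0875, 0, 0, 0.0017], [-0.0013, -0.0013, 0.1188, 0, 0, 0.0017], [-0.0013, -0.0013, 0.1344, 0, 0, 0.0017], [-0.0013, -0.0013, 0.1344, 0, 0, 0.0017], [-0.0013, -0.0013, 0.1344, 0, 0, 0.0017], [-0.0013, -0.0013, 0.1344, 0, 0, 0.0017], [-0.0013, -0.0013, 0.1344, 0, 0, 0.0017]],
  ],
)

```text
time_s: 40.2
position: [0.4769, -0.3082, 0.0764]
tcp_rot: [[-0.179, 0.984, 0.002], [0.984, 0.179, -0.002], [-0.002, 0.002, -1.0]]
force: [1.0, -0.1, 0.2]
opening: 0.967
grasp_force: 0.0
```

```bash
python3 -c "
from h import *
for i in range(4): imaging.capture('side')
rel([.4761,-.3067,.0746],100.4)"
```

```text
t 40.4 pos [ 0.4763 -0.3082  0.076 ] yawx 100.29 F [-0.   0.4  0.3] op 0.97 gf 0.0
shift [0.0015 0.0001 0.0014] turn [ 0.06  0.09 -0.11]
```

In the tool's units: 0.001 m / 0.8 = 0.0013.

Call:
play_rows(
  motion=[
    [[0.0013, 0, 0.0013, 0, 0, 0], [0.0013, 0, 0.0013, 0, 0, 0], [0.0013, 0, 0.0013, 0, 0, 0], [0.0013, 0, 0.0013, 0, 0, 0], [0.0013, 0, 0.0013, 0, 0, 0], [0.0013, 0, 0.0013, 0, 0, 0], [0.0013, 0, 0.0013, 0, 0, 0], [0.0013, 0, 0.0013, 0, 0, 0]],
  ],
  fingers=0.0,
)

```text
time_s: 41.07
position: [0.4759, -0.307, 0.074]
tcp_rot: [[-0.179, 0.984, 0.0], [0.984, 0.179, -0.0], [-0.0, 0.0, -1.0]]
force: [1.2, -0.2, 0.2]
opening: 0.591
grasp_force: 30.0
```

Call:
play_rows(
  motion=[
    [[0, 0, 0, 0, 0, 0], [0, 0, 0, 0, 0, 0]],
  ],
)

```text
time_s: 41.23
position: [0.4758, -0.307, 0.074]
tcp_rot: [[-0.179, 0.984, 0.0], [0.984, 0.179, -0.0], [-0.0, 0.0, -1.0]]
force: [0.7, 0.7, -1.3]
opening: 0.597
grasp_force: 30.0
```

```bash
python3 -c "
from h import *
rel([.5563,.01,.21],100.4)"
```

```text
t 41.23 pos [ 0.4758 -0.307   0.074 ] yawx 100.28 F [ 0.7  0.7 -1.3] op 0.597 gf 30.0
shift [ 0.2975  0.1358 -0.1361] turn [ 0.01  0.01 -0.12]
```

In the tool's units: -0.136 m / 0.8 = -0.17, -0.09 m / 0.8 = -0.1125.

Call:
play_rows(
  motion=[
    [[0, 0, -0.025, 0, 0, 0], [0, 0, -0.0688, 0, 0, 0], [0, 0, -0.1125, 0, 0, 0], [0, 0, -0.1525, 0, 0, 0], [0.0313, 0.015, -0.17, 0, 0, 0], [0.075, 0.035, -0.17, 0, 0, 0], [0.1188, 0.055, -0.17, 0, 0, 0], [0.1625, 0.075, -0.17, 0, 0, 0]],
  ],
)

```text
time_s: 41.9
position: [0.5108, -0.1668, 0.2099]
tcp_rot: [[-0.177, 0.984, -0.001], [0.984, 0.177, 0.001], [0.001, -0.001, -1.0]]
force: [0.5, 1.0, -3.8]
opening: 0.602
grasp_force: 29.9
```

In the tool's units: 0.167 m / 0.8 = 0.2088, 0.155 m / 0.8 = 0.1938.

Call:
play_rows(
  motion=[
    [[0.0438, 0.02, 0, 0, 0, 0], [0.0875, 0.04, 0, 0, 0, 0], [0.1313, 0.06, 0, 0, 0, 0], [0.1688, 0.0763, 0, 0, 0, 0], [0.1938, 0.0875, 0, 0, 0, 0], [0.2088, 0.0944, 0, 0, 0, 0], [0.2088, 0.0944, 0, 0, 0, 0], [0.2088, 0.0944, 0, 0, 0, 0]],
  ],
)

```text
time_s: 42.57
position: [0.5554, 0.0095, 0.2095]
tcp_rot: [[-0.18, 0.984, -0.002], [0.984, 0.18, -0.001], [-0.0, -0.002, -1.0]]
force: [-0.0, -1.0, -3.1]
opening: 0.597
grasp_force: 29.9
```

```bash
python3 -c "
from h import *
for i in range(3): imaging.capture('side')
rel([.5563,.01,.075],100.4)"
```

```text
t 42.72 pos [0.5556 0.0081 0.2098] yawx 100.19 F [-0.5 -0.9 -3.3] op 0.594 gf 29.9
shift [0.0018 0.0011 0.1348] turn [-0.05  0.02 -0.21]
```

In the tool's units: 0.132 m / 0.8 = 0.165, 0.001 m / 0.8 = 0.0013, -0.2 degrees / 120 = -0.0017.

Call:
play_rows(
  motion=[
    [[0.0013, 0.0013, 0.0438, 0, 0, -0.0017], [0.0013, 0.0013, 0.0875, 0, 0, -0.0017], [0.0013, 0.0013, 0.125, 0, 0, -0.0017], [0.0013, 0.0013, 0.15, 0, 0, -0.0017], [0.0013, 0.0013, 0.1613, 0, 0, -0.0017], [0.0013, 0.0013, 0.165, 0, 0, -0.0017], [0.0013, 0.0013, 0.165, 0, 0, -0.0017], [0.0013, 0.0013, 0.165, 0, 0, -0.0017]],
  ],
)

```text
time_s: 43.38
position: [0.5579, 0.01, 0.0791]
tcp_rot: [[-0.181, 0.983, 0.002], [0.983, 0.181, -0.001], [-0.001, 0.002, -1.0]]
force: [-0.1, 0.4, -3.0]
opening: 0.593
grasp_force: 29.9
```

```bash
python3 -c "
from h import *
for i in range(4): imaging.capture('side')
rel([.5563,.01,.075],100.4)"
```

```text
t 43.58 pos [0.5577 0.0105 0.0793] yawx 100.49 F [ 0.6 -0.3 -1.9] op 0.593 gf 29.9
shift [-0.0003 -0.0015  0.0043] turn [0.15 0.06 0.09]
```

Call:
play_rows(
  motion=[
    [[0, -0.0013, 0.0019, 0, 0, 0], [0, -0.0013, 0.0038, 0, 0, 0], [0, -0.0013, 0.0044, 0, 0, 0], [0, -0.0013, 0.0044, 0, 0, 0], [0, -0.0013, 0.0044, 0, 0, 0]],
  ],
)

```text
time_s: 44.0
position: [0.5558, 0.0106, 0.0749]
tcp_rot: [[-0.182, 0.983, 0.0], [0.983, 0.182, -0.0], [-0.0, 0.0, -1.0]]
force: [-0.5, 0.6, 1.9]
opening: 0.593
grasp_force: 30.0
```

```bash
python3 -c "
from h import *
rel([.5563,.01,.075],100.4)"
```

```text
t 44.0 pos [0.5558 0.0106 0.0749] yawx 100.49 F [-0.5  0.6  1.9] op 0.593 gf 30.0
shift [-0.0007  0.0003 -0.0001] turn [0.01 0.   0.09]
```

Call:
play_rows(
  motion=[
    [[0, 0, 0, 0, 0, 0], [0, 0, 0, 0, 0, 0], [0, 0, 0, 0, 0, 0], [0, 0, 0, 0, 0, 0], [0, 0, 0, 0, 0, 0]],
  ],
  fingers=0.084,
)

```text
time_s: 44.42
position: [0.5559, 0.0105, 0.0744]
tcp_rot: [[-0.182, 0.983, 0.0], [0.983, 0.182, -0.0], [-0.0, 0.0, -1.0]]
force: [-0.0, 0.0, -0.4]
opening: 0.887
grasp_force: 0.0
```

In the tool's units: -0.18 m / 0.8 = -0.225, -0.15 m / 0.8 = -0.1875.

Call:
play_rows(
  motion=[
    [[0, 0, -0.0438, 0, 0, 0], [0, 0, -0.0875, 0, 0, 0], [-0.0125, -0.0063, -0.125, 0, 0, 0], [-0.0563, -0.0275, -0.125, 0, 0, 0], [-0.1, -0.05, -0.125, 0, 0, 0], [-0.1438, -0.0713, -0.125, 0, 0, 0], [-0.1875, -0.0925, -0.125, 0, 0, 0], [-0.225, -0.1113, -0.125, 0, 0, 0]],
  ],
)

```text
time_s: 45.08
position: [0.5004, -0.1849, 0.1747]
tcp_rot: [[-0.182, 0.983, 0.001], [0.983, 0.182, -0.001], [-0.001, 0.0, -1.0]]
force: [0.6, -0.3, -0.2]
opening: 0.966
grasp_force: 0.0
```

In the tool's units: -0.046 m / 0.8 = -0.0575, -0.03 m / 0.8 = -0.0375.

Call:
play_rows(
  motion=[
    [[-0.0375, -0.0188, 0, 0, 0, 0], [-0.0575, -0.0285, 0, 0, 0, 0], [-0.0575, -0.0285, 0, 0, 0, 0], [-0.0575, -0.0285, 0, 0, 0, 0], [-0.0575, -0.0285, 0, 0, 0, 0], [-0.0575, -0.0285, 0, 0, 0, 0]],
  ],
  fingers=0.065,
)

```text
time_s: 45.58
position: [0.487, -0.2306, 0.1744]
tcp_rot: [[-0.183, 0.983, -0.001], [0.983, 0.183, 0.001], [0.001, -0.0, -1.0]]
force: [-0.3, 0.8, 0.1]
opening: 0.753
grasp_force: 0.0
```

```bash
python3 -c "
from h import *
rel([.487,-.232,.0615],100.4)"
```

```text
t 45.58 pos [ 0.487  -0.2306  0.1744] yawx 100.56 F [-0.3  0.8  0.1] op 0.753 gf 0.0
shift [-0.0014 -0.0002  0.1128] turn [-0.02 -0.05  0.16]
```

In the tool's units: 0.112 m / 0.8 = 0.14, -0.001 m / 0.8 = -0.0013, 0.1 degrees / 120 = 0.0008.

Call:
play_rows(
  motion=[
    [[-0.0013, 0, 0.0438, 0, 0, 0.0008], [-0.0013, 0, 0.0875, 0, 0, 0.0008], [-0.0013, 0, 0.1225, 0, 0, 0.0008], [-0.0013, 0, 0.14, 0, 0, 0.0008], [-0.0013, 0, 0.14, 0, 0, 0.0008], [-0.0013, 0, 0.14, 0, 0, 0.0008], [-0.0013, 0, 0.14, 0, 0, 0.0008], [-0.0013, 0, 0.14, 0, 0, 0.0008]],
  ],
)

```text
time_s: 46.25
position: [0.4883, -0.2332, 0.0639]
tcp_rot: [[-0.181, 0.983, 0.002], [0.983, 0.181, -0.002], [-0.002, 0.002, -1.0]]
force: [-0.0, -0.6, 0.8]
opening: 0.748
grasp_force: 0.0
```

```bash
python3 -c "
from h import *
for i in range(4): imaging.capture('side')
rel([.487,-.232,.0615],100.4)"
```

```text
t 46.45 pos [ 0.4877 -0.2334  0.0635] yawx 100.39 F [0.1 0.6 1.3] op 0.747 gf 0.0
shift [ 0.0015 -0.0004  0.002 ] turn [ 0.08  0.09 -0.01]
```

In the tool's units: 0.0015 m / 0.8 = 0.0019, 0.001 m / 0.8 = 0.0013.

Call:
play_rows(
  motion=[
    [[0.0013, 0, 0.0019, 0, 0, 0], [0.0013, 0, 0.0019, 0, 0, 0], [0.0013, 0, 0.0019, 0, 0, 0], [0.0013, 0, 0.0019, 0, 0, 0], [0.0013, 0, 0.0019, 0, 0, 0], [0.0013, 0, 0.0019, 0, 0, 0], [0.0013, 0, 0.0019, 0, 0, 0], [0.0013, 0, 0.0019, 0, 0, 0]],
  ],
  fingers=0.0,
)

```text
time_s: 47.12
position: [0.487, -0.2321, 0.0609]
tcp_rot: [[-0.18, 0.984, -0.0], [0.984, 0.18, 0.0], [0.0, -0.0, -1.0]]
force: [0.6, -0.1, -0.4]
opening: 0.361
grasp_force: 30.0
```

Call:
play_rows(
  motion=[
    [[0, 0, 0, 0, 0, 0], [0, 0, 0, 0, 0, 0]],
  ],
)

```text
time_s: 47.28
position: [0.487, -0.2321, 0.0609]
tcp_rot: [[-0.18, 0.984, -0.0], [0.984, 0.18, 0.0], [0.0, -0.0, -1.0]]
force: [-0.1, -0.3, -0.9]
opening: 0.361
grasp_force: 30.0
```

```bash
python3 -c "
from h import *
rel([.5675,-.055,.17],100.4)"
```

```text
t 47.28 pos [ 0.487  -0.2321  0.0609] yawx 100.39 F [-0.1 -0.3 -0.9] op 0.361 gf 30.0
shift [ 0.1596  0.1111 -0.1091] turn [-0.   -0.   -0.01]
```

In the tool's units: 0.158 m / 0.8 = 0.1975, -0.109 m / 0.8 = -0.1363.

Call:
play_rows(
  motion=[
    [[0, 0, -0.025, 0, 0, 0], [0, 0, -0.0688, 0, 0, 0], [0.025, 0.0175, -0.1063, 0, 0, 0], [0.0625, 0.0438, -0.1313, 0, 0, 0], [0.1, 0.07, -0.1363, 0, 0, 0], [0.1375, 0.0963, -0.1363, 0, 0, 0], [0.175, 0.1213, -0.1363, 0, 0, 0], [0.1975, 0.1375, -0.1363, 0, 0, 0]],
  ],
)

```text
time_s: 47.95
position: [0.5672, -0.0535, 0.1703]
tcp_rot: [[-0.182, 0.983, 0.0], [0.983, 0.182, 0.001], [0.001, 0.001, -1.0]]
force: [-0.1, -0.1, -0.9]
opening: 0.367
grasp_force: 30.0
```

In the tool's units: 0.0015 m / 0.8 = 0.0019, 0.001 m / 0.8 = 0.0013.

Call:
play_rows(
  motion=[
    [[0.0019, 0.0013, 0, 0, 0, 0], [0.0019, 0.0013, 0, 0, 0, 0], [0.0019, 0.0013, 0, 0, 0, 0], [0.0019, 0.0013, 0, 0, 0, 0], [0.0019, 0.0013, 0, 0, 0, 0]],
  ],
)

```text
time_s: 48.37
position: [0.5669, -0.0565, 0.1698]
tcp_rot: [[-0.178, 0.984, -0.001], [0.984, 0.178, -0.0], [0.0, -0.001, -1.0]]
force: [0.7, -0.4, -0.8]
opening: 0.362
grasp_force: 30.0
```

```bash
python3 -c "
from h import *
rel([.5675,-.055,.062],100.4)"
```

```text
t 48.37 pos [ 0.5669 -0.0565  0.1698] yawx 100.28 F [ 0.7 -0.4 -0.8] op 0.362 gf 30.0
shift [0.0013 0.0009 0.1078] turn [-0.03 -0.   -0.12]
```

In the tool's units: 0.1055 m / 0.8 = 0.1319, 0.001 m / 0.8 = 0.0013, -0.1 degrees / 120 = -0.0008.

Call:
play_rows(
  motion=[
    [[0.0013, 0.0006, 0.0438, 0, 0, -0.0008], [0.0013, 0.0006, 0.0813, 0, 0, -0.0008], [0.0013, 0.0006, 0.11, 0, 0, -0.0008], [0.0013, 0.0006, 0.125, 0, 0, -0.0008], [0.0013, 0.0006, 0.1313, 0, 0, -0.0008], [0.0013, 0.0006, 0.1319, 0, 0, -0.0008], [0.0013, 0.0006, 0.1319, 0, 0, -0.0008], [0.0013, 0.0006, 0.1319, 0, 0, -0.0008]],
  ],
)

```text
time_s: 49.03
position: [0.5688, -0.0546, 0.0658]
tcp_rot: [[-0.182, 0.983, 0.003], [0.983, 0.182, -0.001], [-0.001, 0.002, -1.0]]
force: [0.9, 0.0, -0.3]
opening: 0.362
grasp_force: 30.0
```

```bash
python3 -c "
from h import *
for i in range(4): imaging.capture('side')
rel([.5675,-.055,.062],100.4)"
```

```text
t 49.23 pos [ 0.5684 -0.0542  0.0656] yawx 100.49 F [0.3 0.3 0.2] op 0.364 gf 30.0
shift [-0.0006 -0.001   0.0036] turn [0.11 0.05 0.09]
```

In the tool's units: 0.003 m / 0.8 = 0.0038, 0.0025 m / 0.8 = 0.0031.

Call:
play_rows(
  motion=[
    [[-0.0006, -0.0006, 0.0019, 0, 0, 0], [-0.0006, -0.0006, 0.0031, 0, 0, 0], [-0.0006, -0.0006, 0.0038, 0, 0, 0], [-0.0006, -0.0006, 0.0038, 0, 0, 0], [-0.0006, -0.0006, 0.0038, 0, 0, 0]],
  ],
)

```text
time_s: 49.65
position: [0.5675, -0.0547, 0.0619]
tcp_rot: [[-0.182, 0.983, 0.0], [0.983, 0.182, -0.0], [-0.0, 0.0, -1.0]]
force: [-0.7, 0.3, 3.5]
opening: 0.355
grasp_force: 30.0
```

```bash
python3 -c "
from h import *
rel([.5675,-.055,.062],100.4)"
```

```text
t 49.65 pos [ 0.5675 -0.0547  0.0619] yawx 100.49 F [-0.7  0.3  3.5] op 0.355 gf 30.0
shift [-0.0003 -0.     -0.0001] turn [0.02 0.01 0.09]
```

Release, rise clear, then retreat and verify.

Call:
play_rows(
  motion=[
    [[0, 0, 0, 0, 0, 0], [0, 0, 0, 0, 0, 0], [0, 0, 0, 0, 0, 0], [0, 0, 0, 0, 0, 0], [0, 0, 0, 0, 0, 0]],
  ],
  fingers=0.065,
)

```text
time_s: 50.07
position: [0.5672, -0.0546, 0.0612]
tcp_rot: [[-0.182, 0.983, -0.0], [0.983, 0.182, 0.0], [0.0, -0.0, -1.0]]
force: [0.7, 0.1, 0.3]
opening: 0.657
grasp_force: 0.0
```

In the tool's units: -0.235 m / 0.8 = -0.2938, -0.23 m / 0.8 = -0.2875.

Call:
play_rows(
  motion=[
    [[0, 0, -0.0375, 0, 0, 0], [0, 0, -0.0813, 0, 0, 0], [0, 0, -0.125, 0, 0, 0], [0, 0, -0.175, 0, 0, 0], [0, -0.025, -0.2188, 0, 0, 0], [0.0375, -0.05, -0.25, 0, 0, 0], [0.075, -0.075, -0.2875, 0, 0, 0], [0.0875, -0.0813, -0.2938, 0, 0, 0]],
  ],
)

```text
time_s: 50.73
position: [0.489, 0.0039, 0.2997]
tcp_rot: [[-0.182, 0.983, 0.003], [0.983, 0.182, 0.0], [-0.0, 0.003, -1.0]]
force: [-0.2, 0.2, -0.2]
opening: 0.748
grasp_force: 0.0
```

```bash
python3 - <<'E'
from cyl import *
for i in range(8): imaging.capture('side')
for n,q in dict(tube=(.545,.0725),reagent_bottle=(.5566,.0076),dropper=(.5685,-.0573)).items(): locate(n,q,.005,['wrist'])
locate('dish',(.47,.298),.024,['side'])
d=imaging.capture('wrist'); g=d['frame'][60:330,290:510,::-1].copy()
e=imaging.capture('side'); h=e['frame'][140:440,180:460,::-1]
im=np.hstack([cv2.resize(g,(400,490)),cv2.resize(h,(400,490))]); cv2.imwrite('pics/end.png',im)
rel([.5,.02,.3],98.7)
E
```

```text
tube wrist [0.5452 0.0714] 0.118
reagent_bottle wrist [0.5531 0.0109] 0.323
dropper wrist [ 0.5665 -0.0528] 0.211
dish side [0.4733 0.3015] 0.672
t 51.63 pos [0.4907 0.0023 0.2965] yawx 100.49 F [-0.1  0.6 -0. ] op 0.748 gf 0.0
shift [ 0.0157  0.0124 -0.0035] turn [-0.    0.    1.79]
```

View pics/end.png

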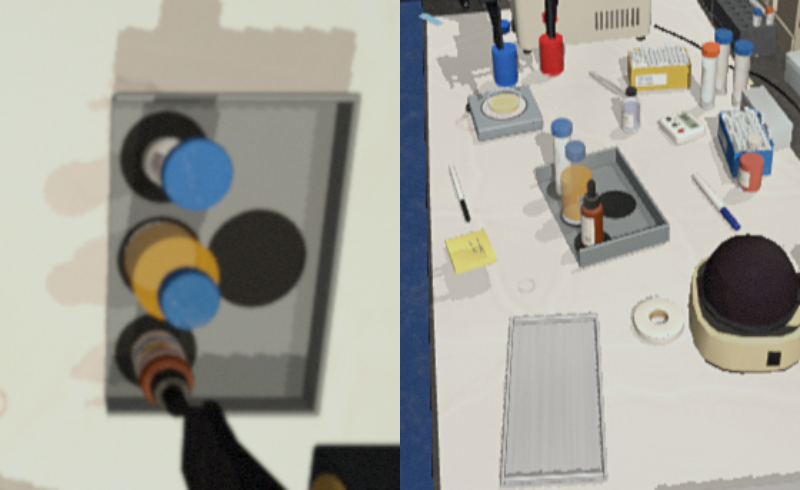

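The tube, reagent bottle and dropper are upright on their pads, at (165,160), (168,265) and (155,360) in the left crop, each within about 1.5 mm of where it started. The dish is on the plate at (503,104) in the right crop, and the bystanders have not moved.

```bash
python3 -c "
from rig import bot
print(bot.hand_in())"
```

```text
the job is handed in; nothing more can be done
None
```

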